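Set up the light bench and close the optics store

TASK

Set up the light bench for the lesson. Press down the clear cover of the round store, turn it a quarter turn anticlockwise, lift it off and stand it on the desk; then take every optical carrier out of the store and push it down into the bench until it clicks fully home, each in its own clip: counted from the lamp, the slit plate in the first, the plate with the round hole in the second, the lens in the third and the white screen in the fourth. Finally put the cover back on the empty store, press it down and turn it clockwise until it is locked under its lugs, never forcing it, and leave the mug, the tub of pins and the tape alone.

Things in the scene. Friction and masses are not known exactly. Their poses are not given: they have to be found in the camera images.
- bench: fixed aluminium rail 330 x 80 mm, top 22 mm above the desk, with a grey lamp box (64 x 64 mm, top 91 mm above the desk) at its -x end and four black sprung clips, all alike, along it. Origin: centre of the underside; x along the rail, away from the lamp; z up. A carrier stands in a clip with its x along the rail's x, either way round.
- clip_1 (a point): centre of the floor of the first clip, next to the lamp (rail x = -48 mm), 22 mm above the desk; axes as the rail. Each clip: two posts 33 mm high, facing each other across y, with a flared guide groove between them 12.4 mm wide along x and 43 mm long along y. Each post has a sprung steel ball (diameter 12 mm) that sticks 4.5 mm into the groove, its centre 16 mm above the floor.
- clip_2 (a point): centre of the floor of the second clip from the lamp (rail x = 14 mm), as clip_1. A carrier set in loosely stops on the balls with its foot about 17 mm above the clip's floor; pushed straight down with about 8 to 15 N it snaps past them and its foot comes to stand on the floor, the balls closing in above the foot.
- clip_3 (a point): centre of the floor of the third clip from the lamp (rail x = 76 mm), as clip_1
- clip_4 (a point): centre of the floor of the fourth clip, farthest from the lamp (rail x = 138 mm), as clip_1
- slit_plate: Thin dark plate with one upright slit 5 mm wide. Aluminium carrier 106 mm tall, 10 mm thick, 80 g: foot 40 mm wide with half-round edges (z 0-16), stem 30 mm wide, square frame 50 x 50 mm (z 34-84), finger tab 28 mm wide on top (z 84-106): grip it there, fingers closing along x. Origin: centre of the foot's underside; x through the thickness, y across, z up. Starts upright in a store slot, or is absent.
- aperture: Thin dark plate with one round hole of 14 mm. Aluminium carrier 106 mm tall, 10 mm thick, 80 g: foot 40 mm wide with half-round edges (z 0-16), stem 30 mm wide, square frame 50 x 50 mm (z 34-84), finger tab 28 mm wide on top (z 84-106): grip it there, fingers closing along x. Origin: centre of the foot's underside; x through the thickness, y across, z up. Starts upright in a store slot, or is absent.
- lens: Clear glass lens of 40 mm in a round mount. Aluminium carrier 106 mm tall, 10 mm thick, 80 g: foot 40 mm wide with half-round edges (z 0-16), stem 30 mm wide, ring of 50 mm diameter (z 34-84), finger tab 28 mm wide on top (z 84-106): grip it there, fingers closing along x. Origin: centre of the foot's underside; x through the thickness, y across, z up. Starts upright in a store slot, or is absent.
- screen: Plain white screen without any opening. Aluminium carrier 106 mm tall, 10 mm thick, 80 g: foot 40 mm wide with half-round edges (z 0-16), stem 30 mm wide, square frame 50 x 50 mm (z 34-84), finger tab 28 mm wide on top (z 84-106): grip it there, fingers closing along x. Origin: centre of the foot's underside; x through the thickness, y across, z up. Starts upright in a store slot, or is absent.
- store: fixed round grey base, diameter 180 mm. Origin: centre of the underside; z up. Four slots 14 mm deep at x = +-20, y = +-28 mm; a carrier in one has its foot 8 mm above the underside, its x along the store's x, and is lifted straight out (22 mm clears the slots). A ring wall of 63 mm outer radius, 24 mm high, centres the cover. A sprung steel ring under the cover's rim pushes it up.
- store_lug (a point): middle of the store's +x lug, 80 mm from the axis, 20 mm above the underside; its twin is at -x. The lugs are 38 mm wide, their tops 26 mm high, and reach in to 71 mm from the axis, over the cover's ears. Seen from above, each has a lip 4 mm deep at its anticlockwise end and a full-depth stop at its clockwise end.
- cover: clear round cover, open below, 139 mm diameter, 110 mm high plus the grip bar, 0.16 to 0.26 kg. Origin: centre of its rim's underside; z up. Locked at the start: its x along the store's x (0.03 rad of play), rim 14 mm above the store's underside. Freed, it lifts straight up; 105 mm clears the carriers, which stand 114 mm above the store's underside. On the desk it stands on its rim.
- cover_ear (a point): middle of the cover's +x ear, 73 mm from the axis; its twin is at -x. The ears are 24 mm wide, 6 mm thick, reach to 79 mm and lie at the rim. To free: press the cover down 4.5 to 6 mm (6 to 12 N; it stops at 6 mm), turn it anticlockwise seen from above (the lips block it otherwise; do not force it); from 0.65 to 2.4 rad the ears are clear of the lugs.
- cover_grip (a point): on the cover's axis, 124 mm above its rim: in the grip bar, 52 mm long along the cover's x, 12 mm thick along y, 110 to 135 mm above the rim; fingers close along y. To lock: set the cover down with the ears clear of the lugs (its rim then rests on the sprung ring 14.5 mm up), press it down 4.5 to 6 mm, turn clockwise until the ears meet the stops, let it spring up.
- mug: white mug, 97 mm high, a bystander; origin at the centre of its underside
- pin_tub: small clear tub of push pins, 55 mm diameter, 30 mm high, a bystander; origin at the centre of its underside
- tape_roll: roll of brown tape, 96 mm diameter, 48 mm high, a bystander; origin at the centre of its underside

How it is judged:
By the outcome, as a careful person would: the job done as asked, in the order asked, and still so for the second after the job is handed in, with the robot touching nothing.
Of slit_plate, aperture, lens, screen only 3 to 4 are there at a start; the rules pass over those that are not, and their reading is None.
At some moment in a run one of cover may be knocked a few centimetres aside while the robot is not near it.
It also fails if it takes over 208 s, if anything falls off the work surface, if the arm or the gripper's body presses on something with over 40 N, if the wrist force passes 120 N, or if a joint passes its speed limit or range.

ROBOT

A 6-joint arm with a two-finger parallel gripper is mounted at the origin on a cart in front of the work surface, level with it; the furniture and walls round the work are solid. World frame = base frame: x ahead of the robot, y to its left, z up, the work surface at z = 0. Lengths are in mm, angles in rad, forces in N, time in s.
With the tool pointing down it reaches from about 300 to 775 mm from the base axis. Payload 14.6 kg.
Tool frame: the origin (TCP) lies between the finger pads; the fingertips stand 19 mm ahead of it and the grasp point (between the pads) is the TCP; z points along the fingers, y is the line along which they close (so a half turn about z gives the same grasp; the last joint's range is limited). The gripper opens to 94 mm and grips with 3 to 60 N. Pads are 16 mm wide; open, the fingers measure 119 mm over their backs; the gripper's body (75 mm by 177 mm) begins 78 mm behind the grasp point.
Start: joints at [-1.247, 0.3, 1.521, -0, 1.321, -0.067], TCP at [209.503, -508.525, 224.446] pointing down, gripper open.
Joint ranges: [-3.03, 3.03], [-0.79, 2.21], [0.23, 2.52], [-1.04, 4.18], [0, 3.07], [-2.55, 2.55]. Speed limits (rad/s): [2.22, 2.22, 2.57, 3.14, 3.14, 3.14].

INTERFACE

Orientations are given as [roll, pitch, yaw] about the fixed x, y, z axes, in that order (R = Rz(yaw) Ry(pitch) Rx(roll)).
In Python, from cell import monitor, imaging, job, find_in, trace gives the robot as it stands. The module is installed in compiled form; this text tells all that it offers.
- The arm moves only by the tool arm_command, never from a script. Its argument "steps" is a list of rows, each a list of 5 numbers: the opening, from 0 (shut) to 1 (fully open), then the shift along the tool's x, y, z in mm, then the turn about the tool's z in degrees. In form: [[gripper, dx, dy, dz, turn], ...]. A call has 1 to 20 rows; each row is the pose to reach, as a shift and turn from the pose commanded when the call began, along the tool's axes at that moment; what a row does not reach only later rows make up. A row lasts 1/8 s, in which the tool goes at most 62.5 mm and 10.7 degrees, less where a joint would pass 70% of its speed; a pose out of reach is approached as far as the arm can. A call with a gripper value outside its range is refused whole. The fingers move at their own pace and stop on an object; "force" is the grip in N (left out, the last holds). Time passes only in rows, so rows that repeat a pose let the fingers close. It gives the time, the measured TCP pose, the force, the opening and the grip force at its end, in the units of the state.
- monitor.read_state(): the state, without advancing time (a new reading comes with each control period).
- imaging.camera(name): name is "scene" or "top" or "wrist"; returns a dict with "img" (400x640x3 uint8, red, green, blue), "mtx" (3x3 intrinsics, pixels), "D" ([k1, k2, p1, p2, k3] as OpenCV has them; the pictures are not rectified), "view" (4x4, takes a point from world to camera coordinates). Camera axes: x right, y down, z forward; pixel columns grow to the right and rows downward; lengths in mm; the calibration is good to about 2 mm. A picture is of the moment at which its call begins. There is no depth.
- job.sign_off(): hands the job in; it is judged then, once.
Trained networks look in a picture, given as the dict that the camera call returned (one of the last four; its "shot" number tells which), for a name from the list of things; names that differ only in an ending like _2 or _b are one class to them, and where a whole thing is asked for, a point or a joint stands for the part that bears it (a point fixed in the world has none). Each returns a list of dicts, best first, with "p" (0 to 1); they miss things now and then, are a little off and sometimes report something else, mostly with a low value. They report only what shows in the picture. A call takes as long as a camera call.
- find_in(picture, target): "rect" ([centre column, centre row, width, height] in pixels, round what is visible of it).
- trace(picture, target): "region" (400x640 bool, what is visible of it) and "rect" ([centre column, centre row, width, height] in pixels, round what is visible of it).
The state is a dict: "clock": time; "joints": joint angles; "qd": joint speeds; "effort": joint torques, N m; "eef_pos": TCP position; "eef_rot": TCP orientation; "wrist_force": force on the tool from outside, world axes, zero at the start; "moment": the same for the moment, N m; "finger_gap": finger opening in mm; "finger_force": force on a finger pad.
Only numpy, scipy, OpenCV 4.12 (cv2) and the standard library are available. Lean on these libraries where they do the work, as an engineer would, in place of code of your own. Each camera call takes 0.05 s, during which the arm holds its last target. There are 200 camera calls.

## Working session

There is one attempt and no reset: what is moved stays moved. The work goes in short steps, Python scripts to look and compute and a tool call to move; the robot and the scene stay as the last step left them, time stands still between calls to the robot, and variables do not carry over. Pictures are saved under pics/ and viewed, at most 14 in all, crops included, and the job is handed in when it is done.

Besides the shell and the picture viewer there is one more tool, called as name(argument=value, ...), one argument or row to a line, values as JSON. arm_command: Moves the arm, as the interface text tells. Its arguments: {"type":"object","properties":{"steps":{"type":"array","items":{"type":"array","items":{"type":"number"}}},"force":{"type":"number"}},"required":["steps"]}

```bash
mkdir -p pics; cat > h.py <<'E'
import numpy as np, cv2
from cell import monitor, imaging, job, find_in, trace
def save(c,n): cv2.imwrite('pics/'+n,cv2.cvtColor(c['img'],cv2.COLOR_RGB2BGR))
def proj(c,P):
    V=np.array(c['view']); return cv2.projectPoints(np.array(P,float).reshape(-1,1,3),cv2.Rodrigues(V[:3,:3])[0],V[:3,3],np.array(c['mtx']),np.array(c['D'],float))[0].reshape(-1,2)
def ray(c,uv):
    V=np.array(c['view']);R=V[:3,:3];o=-R.T@V[:3,3]
    n=cv2.undistortPoints(np.array(uv,float).reshape(-1,1,2),np.array(c['mtx']),np.array(c['D'],float)).reshape(-1,2)
    d=np.c_[n,np.ones(len(n))]@R; return o,d
def atz(c,uv,z):
    o,d=ray(c,uv); return o+d*((z-o[2])/d[:,2])[:,None]
E
python3 - <<'E'
from h import *
s=monitor.read_state();print(s)
for n in('scene','top'):
    c=imaging.camera(n);save(c,n+'0.png');print(n,np.round(c['view'],3).tolist(),c['mtx'])
    for t in('bench','clip_1','slit_plate','aperture','lens','screen','store','store_lug','cover','cover_ear','cover_grip','mug','pin_tub','tape_roll'):
        try: print(t,[(np.round(r['rect']).tolist(),round(r['p'],2)) for r in find_in(c,t)[:4]])
        except Exception as e: print(t,e)
E
```

```text
{'clock': 0.0, 'joints': array([-1.24656776e+00,  3.00458427e-01,  1.52158485e+00,  1.69800904e-06,
        1.32066427e+00, -6.65856663e-02]), 'qd': array([ 2.04276754e-03, -2.30011741e-03,  1.12658742e-05,  5.25569590e-04,
       -1.10904926e-03, -9.97726433e-04]), 'effort': array([ 2.21761104e-03, -5.31803942e+01, -3.52738953e+01,  7.09916395e-02,
        2.44218728e-02, -1.34233792e-04]), 'eef_pos': array([ 209.44809165, -508.30545937,  223.89166715]), 'eef_rot': array([-3.14048035e+00, -7.58217380e-05,  3.90813772e-01]), 'wrist_force': array([-0.11307279,  0.14390074,  0.43107691]), 'moment': array([ 0.03449757, -0.00778933, -0.00390769]), 'finger_force': 0.0, 'finger_gap': 94.25045558598693}
scene [[-0.622, -0.783, 0.014, 386.051], [-0.584, 0.453, -0.673, 437.897], [0.521, -0.427, -0.739, 933.875], [0.0, 0.0, 0.0, 1.0]] [[513.27608561   0.         316.72178696]
 [  0.         513.27608561 200.900788  ]
 [  0.           0.           1.        ]]
bench [([364.0, 187.0, 119.0, 90.0], 0.74)]
clip_1 [([363.0, 188.0, 122.0, 94.0], 0.78), ([344.0, 156.0, 31.0, 36.0], 0.16)]
slit_plate 
[... 762 characters left out ...]
)]
clip_1 [([394.0, 210.0, 132.0, 34.0], 0.71)]
slit_plate [([272.0, 256.0, 53.0, 69.0], 0.68), ([236.0, 185.0, 18.0, 23.0], 0.61)]
aperture []
lens [([258.0, 254.0, 63.0, 59.0], 0.58)]
screen []
store [([271.0, 253.0, 46.0, 67.0], 0.56), ([261.0, 254.0, 62.0, 55.0], 0.2)]
store_lug [([270.0, 254.0, 51.0, 65.0], 0.93)]
cover [([259.0, 256.0, 61.0, 61.0], 0.81), ([393.0, 208.0, 136.0, 37.0], 0.38), ([345.0, 145.0, 37.0, 36.0], 0.27)]
cover_ear [([259.0, 257.0, 62.0, 58.0], 0.69)]
cover_grip [([259.0, 254.0, 62.0, 62.0], 0.97)]
mug [([345.0, 147.0, 37.0, 41.0], 0.82)]
pin_tub [([236.0, 185.0, 20.0, 22.0], 0.64)]
tape_roll [([407.0, 162.0, 38.0, 35.0], 0.89), ([396.0, 211.0, 131.0, 36.0], 0.5)]
```

```bash
python3 - <<'E'
from h import *
a=cv2.imread('pics/top0.png')[110:310,180:500];cv2.imwrite('pics/topc.png',cv2.resize(a,(800,500),interpolation=cv2.INTER_CUBIC))
a=cv2.imread('pics/scene0.png')[120:340,180:450];cv2.imwrite('pics/scc.png',cv2.resize(a,(736,600),interpolation=cv2.INTER_CUBIC))
c=imaging.camera('top')
print(atz(c,[[259,256],[395,213]],140),atz(c,[[259,256],[395,213]],22))
w=imaging.camera('wrist');s=monitor.read_state()
V=np.array(w['view']);print(np.round(V,3).tolist(),w['mtx'],w['D'],-V[:3,:3].T@V[:3,3])
E
```

```text
[[ 527.40913211  161.67431721  140.        ]
 [ 626.45991188 -160.93444112  140.        ]] [[ 525.36978435  177.86407184   22.        ]
 [ 635.77100485 -181.71311423   22.        ]]
[[0.381, -0.924, 0.001, -550.452], [-0.894, -0.369, 0.254, -25.131], [-0.235, -0.098, -0.967, 389.699], [0.0, 0.0, 0.0, 1.0]] [[301.31941277   0.         319.4677675 ]
 [  0.         301.31941277 199.80252441]
 [  0.           0.           1.        ]] [-0.01872314  0.          0.          0.          0.        ] [ 278.95432423 -479.88417453  383.91450865]
```

View pics/topc.png

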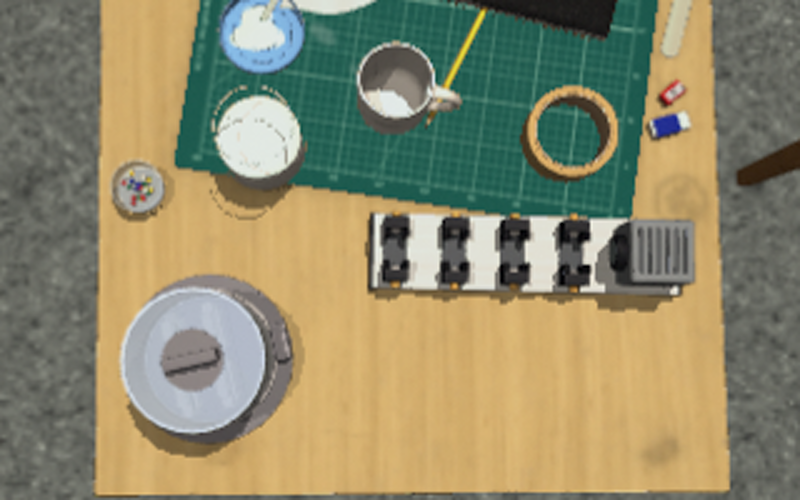

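View pics/scc.png

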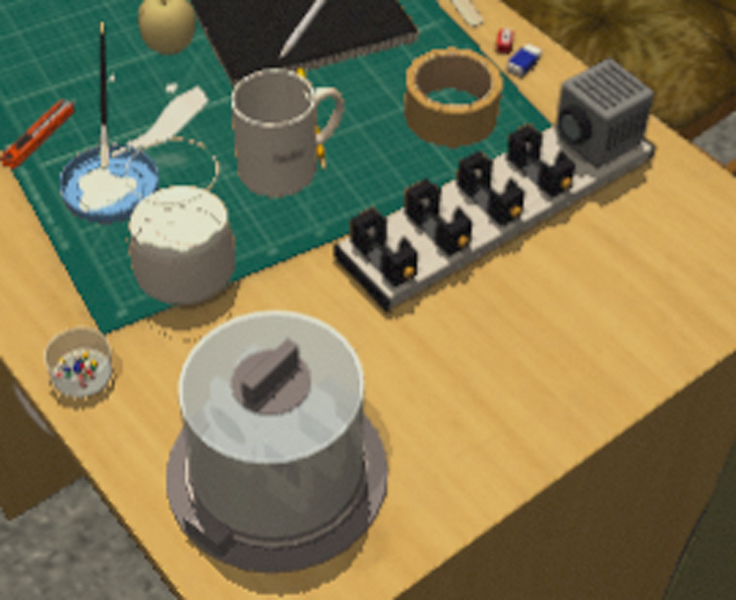

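The cover sits on the store at about crop (195,360) in the top view. The bench's lamp is at its right (-y) end, with the four clips running left. Free desk lies below the bench. Next I take wrist views.

```bash
cat >> h.py <<'E'
def go(x,y,z,yawdeg):
    s=monitor.read_state();p=np.array(s['eef_pos']);a=s['eef_rot'][2]
    d=np.array([x,y,z])-p
    t=-((yawdeg-np.degrees(a)+180)%360-180)
    print('dx %.1f dy %.1f dz %.1f turn %.1f'%(d[0]*np.cos(a)+d[1]*np.sin(a), d[0]*np.sin(a)-d[1]*np.cos(a), -d[2], t), 'at',np.round(p,1),round(np.degrees(a),2), 't',round(s['clock'],2))
E
python3 - <<'E'
from h import *
go(540,-140,310,0)
E
```

```text
dx 446.0 dy -214.8 dz -85.6 turn 22.4 at [ 209.5 -508.5  224.4] 22.39 t 1.6
```

arm_command(
  steps=[
    [1,50,-25,-60,4],
    [1,110,-50,-86,8],
    [1,170,-80,-86,12],
    [1,225,-108,-86,16],
    [1,280,-135,-86,20],
    [1,335,-162,-86,22.4],
    [1,390,-189,-86,22.4],
    [1,446,-215,-86,22.4],
    [1,446,-215,-86,22.4],
    [1,446,-215,-86,22.4],
    [1,446,-215,-86,22.4],
  ],
)

```text
clock: 2.98
eef_pos: [539.5, -140.5, 310.5]
eef_rot: [3.141, 0.0, -0.001]
wrist_force: [-0.7, 0.1, -1.1]
finger_gap: 93.8
finger_force: 0.0
```

```bash
python3 - <<'E'
from h import *
w=imaging.camera('wrist');save(w,'w1.png');go(480,110,340,0)
np.savez('w1.npz',**{k:np.array(w[k]) for k in('img','mtx','D','view')})
E
```

```text
dx -59.8 dy -250.6 dz -29.4 turn -0.1 at [ 539.4 -140.7  310.6] -0.07 t 3.02
```

View pics/w1.png

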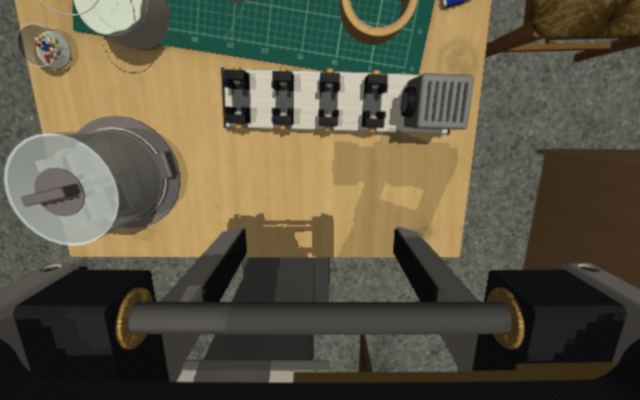

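The wrist view shows the four clips at columns 236, 283, 329 and 375, rows 72-120, with the lamp at (443,100). The store and cover are at the left. Next, a closer bench view and then store views.

arm_command(
  steps=[
    [1,0,30,40,0],
    [1,0,40,90,0],
    [1,0,40,100,0],
    [1,0,40,100,0],
    [1,0,40,100,0],
  ],
)

```text
clock: 3.65
eef_pos: [540.6, -179.8, 212.7]
eef_rot: [3.14, -0.003, 0.0]
wrist_force: [-0.5, 1.0, -0.1]
finger_gap: 94.5
finger_force: 0.0
```

```bash
python3 - <<'E'
from h import *
w=imaging.camera('wrist');save(w,'w2.png');go(450,110,330,0)
np.savez('w2.npz',**{k:np.array(w[k]) for k in('img','mtx','D','view')})
a=w['img'][0:200,150:550][:,:,::-1];cv2.imwrite('pics/w2c.png',cv2.resize(a,(800,400),interpolation=cv2.INTER_CUBIC))
E
```

```text
dx -90.5 dy -289.8 dz -117.6 turn 0.0 at [ 540.6 -179.8  212.4] 0.01 t 3.7
```

View pics/w2c.png

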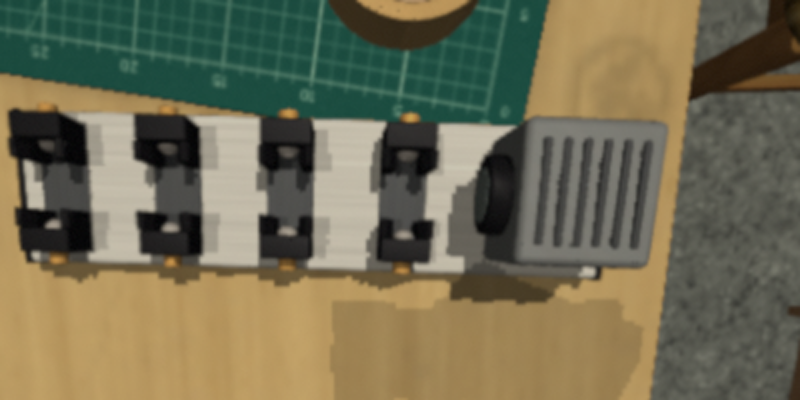

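Clips are clear: orange screw heads at crop (46,106)/(57,259) through (410,118)/(402,268), with the lamp at right. I fit the bench pose from those in both views.

```bash
python3 - <<'E'
from h import *
from scipy.optimize import least_squares
V=[dict(np.load(f)) for f in('w1.npz','w2.npz')]
obs=[]
for c,roi in zip(V,[(215,60,405,140),(150,40,380,145)]):
    im=cv2.cvtColor(c['img'],cv2.COLOR_RGB2HSV);x0,y0,x1,y1=roi
    m=((im[...,0]>9)&(im[...,0]<20)&(im[...,1]>150)).astype(np.uint8);mm=np.zeros_like(m);mm[y0:y1,x0:x1]=m[y0:y1,x0:x1]
    n,_,st,ce=cv2.connectedComponentsWithStats(mm)
    b=[(ce[i],st[i,4]) for i in range(1,n) if 4<=st[i,4]<60];print([(np.round(p,1).tolist(),a) for p,a in b]);obs.append(np.array([p for p,a in b]))
xs=[-48,14,76,138]
def model(p,c):
    x,y,a,h,z=p;ca,sa=np.cos(a),np.sin(a)
    return proj(c,[[x+ca*r-sa*s*h,y+sa*r+ca*s*h,z] for r in xs for s in(1,-1)])
def res(p):
    o=[]
    for c,b in zip(V,obs):
        q=model(p,c); d=np.linalg.norm(q[:,None]-b[None],axis=2)
        i=d.argmin(1); o.append(np.clip((q-b[i]),-6,6).ravel())
    return np.concatenate(o)
r=least_squares(res,[635,-170,np.pi/2,35,38],x_scale=[10,10,.1,5,5],loss='soft_l1',diff_step=1e-4);print(r.x,np.degrees(r.x[2]),np.round(r.fun.reshape(2,8,2),1).tolist())
x,y,a,h,z=r.x
for q in xs: print(q,x+np.cos(a)*q,y+np.sin(a)*q)
for c,b in zip(V,obs): print(model(r.x,c).round(1).tolist())
E
```

```text
[([236.8, 67.9], np.int32(12)), ([283.0, 69.0], np.int32(15)), ([329.5, 70.5], np.int32(12)), ([376.0, 72.5], np.int32(10)), ([238.8, 125.5], np.int32(18)), ([283.0, 126.5], np.int32(20)), ([327.2, 127.7], np.int32(16)), ([371.6, 129.5], np.int32(17))]
[([172.8, 53.6], np.int32(30)), ([233.3, 54.8], np.int32(26)), ([293.8, 57.0], np.int32(22)), ([352.6, 58.9], np.int32(11)), ([356.9, 59.1], np.int32(8)), ([178.8, 128.6], np.int32(39)), ([236.0, 130.0], np.int32(35)), ([293.0, 132.0], np.int32(35)), ([350.2, 133.5], np.int32(36))]
[ 641.73367909 -166.41647189    1.54094306   37.52886712   37.81609394] 88.2895339215889 [[[-0.1, -0.1], [-0.5, -0.4], [-0.0, 0.4], [-0.2, 0.1], [-0.2, 0.2], [-0.1, 0.1], [-0.4, -0.0], [-0.4, -0.1]], [[0.1, 0.0], [1.6, 0.1], [0.1, -0.3], [0.0, -0.0], [-0.0, 0.0], [0.0, 0.3], [0.1, -0.1], [0.2, -0.0]]]
-48 640.3009352152151 -214.39508425622356
14 642.1515627197269 -152.42270994444215
76 644.0021902242389 -90.45033563266074
138 645.8528177287508 -28.47796132087933
[[371.5, 129.4], [375.5, 72.1], [327.2, 128.1], [329.3, 70.6], [282.8, 126.7], [282.9, 69.1], [238.4, 125.5], [236.5, 67.8]]
[[350.2, 133.5], [354.2, 59.0], [293.1, 131.7], [293.8, 57.0], [236.0, 130.0], [233.4, 55.1], [178.9, 128.4], [173.1, 53.6]]
```

arm_command(
  steps=[
    [1,-20,-60,-50,0],
    [1,-40,-110,-90,0],
    [1,-60,-170,-118,0],
    [1,-80,-230,-118,0],
    [1,-90,-290,-118,0],
    [1,-90,-290,-118,0],
    [1,-90,-290,-118,0],
  ],
)

```text
clock: 4.58
eef_pos: [449.7, 111.6, 329.7]
eef_rot: [-3.141, -0.002, 0.003]
wrist_force: [0.2, -0.7, -0.3]
finger_gap: 94.1
finger_force: 0.0
```

```bash
python3 - <<'E'
from h import *
w=imaging.camera('wrist');save(w,'w3.png');go(450,190,330,0)
np.savez('w3.npz',**{k:np.array(w[k]) for k in('img','mtx','D','view')})
cv2.imwrite('pics/w3c.png',cv2.resize(w['img'][:300,60:460,::-1],(800,600),interpolation=cv2.INTER_CUBIC))
for t in('store','store_lug','cover','cover_grip','slit_plate','aperture','lens','screen'): print(t,[(np.round(r['rect']).tolist(),round(r['p'],2)) for r in find_in(w,t)[:4]])
E
```

```text
dx 0.2 dy -79.5 dz -0.6 turn 0.1 at [450.  110.5 329.4] 0.09 t 4.62
store [([311.0, 114.0, 53.0, 117.0], 0.76)]
store_lug [([315.0, 115.0, 46.0, 113.0], 0.65), ([271.0, 110.0, 120.0, 118.0], 0.33)]
cover [([270.0, 111.0, 118.0, 120.0], 0.64)]
cover_grip [([270.0, 111.0, 123.0, 124.0], 0.7)]
slit_plate [([268.0, 108.0, 122.0, 121.0], 0.29)]
aperture []
lens [([227.0, 1.0, 13.0, 3.0], 0.42)]
screen []
```

View pics/w3c.png

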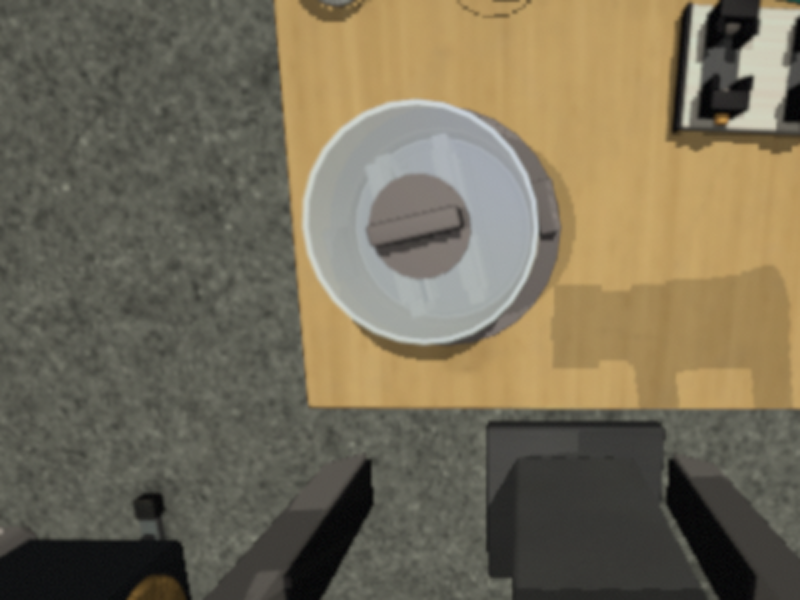

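Cover's rim circle centre is at crop (420,222), with the grip bar from (370,233) to (462,215). I take a second view for triangulation.

arm_command(
  steps=[
    [1,0,-50,0,0],
    [1,0,-100,0,0],
    [1,0,-110,0,0],
    [1,0,-110,0,0],
    [1,0,-110,0,0],
  ],
)

```text
clock: 5.65
eef_pos: [450.2, 219.1, 328.5]
eef_rot: [3.141, -0.0, -0.001]
wrist_force: [-1.1, -0.4, 0.5]
finger_gap: 94.1
finger_force: 0.0
```

```bash
python3 - <<'E'
from h import *
w=imaging.camera('wrist');save(w,'w4.png');go(450,190,330,0)
np.savez('w4.npz',**{k:np.array(w[k]) for k in('img','mtx','D','view')})
cv2.imwrite('pics/w4c.png',cv2.resize(w['img'][20:220,220:480,::-1],(780,600),interpolation=cv2.INTER_CUBIC))
E
```

```text
dx -0.2 dy 29.1 dz -1.4 turn -0.1 at [450.2 219.1 328.6] -0.08 t 5.7
```

View pics/w4c.png

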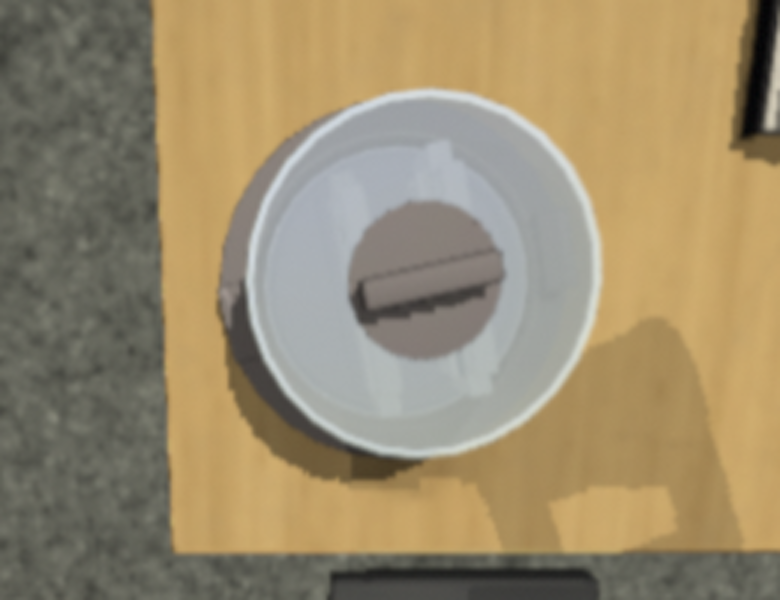

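```bash
cat >> h.py <<'E'
def tri(cs,uvs):
    A=np.zeros((3,3));b=np.zeros(3)
    for c,u in zip(cs,uvs):
        o,d=ray(c,[u]);d=d[0]/np.linalg.norm(d[0]);M=np.eye(3)-np.outer(d,d);A+=M;b+=M@o
    return np.linalg.solve(A,b)
E
python3 - <<'E'
from h import *
V=[dict(np.load(f)) for f in('w3.npz','w4.npz')]
a=[(245,114),(246.5,123.5),(289,103),(291.5,112.5)];b=[(340.7,114.7),(342.7,123.7),(386,104),(388,112.3)]
P=np.array([tri(V,u) for u in zip(a,b)]);print(P.round(1),P.mean(0))
d=P[2:].mean(0)-P[:2].mean(0);print(np.degrees(np.arctan2(d[1],d[0])),np.linalg.norm(d))
print(tri(V,[(270.2,110.8),(361.3,111)]))
E
```

```text
[[532.1 195.5 139.2]
 [522.  193.4 143.4]
 [543.7 145.8 140.6]
 [534.2 143.2 141. ]] [532.97735632 169.46649287 141.05166069]
-76.63996614696691 51.36858687915316
[536.38584249 170.08138869 120.23954652]
```

```bash
python3 - <<'E'
from h import *
V=[dict(np.load(f)) for f in('w3.npz','w4.npz')]
a=[(245,114),(246.5,123.5),(289,103),(291.5,112.5)];b=[(340.7,114.7),(342.7,123.7),(386,104),(388,112.3)]
for c,u in zip(V,(a,b)):
  P=atz(c,u,149);print(P.mean(0));d=P[2:].mean(0)-P[:2].mean(0);print(np.degrees(np.arctan2(d[1],d[0])),np.linalg.norm(d))
for c,u in zip(V,[(270.2,110.8),(361.3,111)]): print(atz(c,[u],124), -c['view'][:3,:3].T@c['view'][:3,3])
print(proj(V[0],[[533,170,149],[533,170,124],[533,170,10]]))
go(533,170,270,103.4)
E
```

```text
[532.84855539 168.17269892 149.        ]
-76.62975129966892 50.27646741213507
[532.69253709 170.62926689 149.        ]
-76.61492832362521 50.113511222060104
[[536.26860999 169.49118502 124.        ]] [524.3601571  112.14579533 489.38279416]
[[536.26650278 170.58682668 124.        ]] [525.22989054 219.5077385  488.01713878]
[[266.21089412 113.13595456]
 [269.86544    113.70542145]
 [281.68102772 115.54963828]]
dx 82.9 dy 49.0 dz 58.6 turn -103.5 at [450.2 219.1 328.6] -0.08 t 5.7
```

Bar centre is about (534,170) with its axis at -76.6°. I move above it and turn.

arm_command(
  steps=[
    [0.6,20,12,15,-10.4],
    [0.6,40,24,30,-20.8],
    [0.6,60,36,45,-31.2],
    [0.6,84,49,58,-41.6],
    [0.6,84,49,58,-52],
    [0.6,84,49,58,-62.4],
    [0.6,84,49,58,-72.8],
    [0.6,84,49,58,-83.2],
    [0.6,84,49,90,-93.5],
    [0.6,84,49,120,-103.5],
    [0.6,84,49,140,-103.5],
    [0.6,84,49,150,-103.5],
    [0.6,84,49,150,-103.5],
  ],
)

```text
clock: 7.32
eef_pos: [534.1, 170.7, 178.5]
eef_rot: [-3.141, -0.0, 1.805]
wrist_force: [-0.3, -0.4, 0.9]
finger_gap: 56.5
finger_force: 0.0
```

```bash
python3 - <<'E'
from h import *
w=imaging.camera('wrist');save(w,'w5.png');go(534.5,170,146,103.4)
c=imaging.camera('scene');a=c['img'][180:340,180:380,::-1];b=w['img'][100:300,220:420,::-1]
cv2.imwrite('pics/m5.png',np.hstack([cv2.resize(a,(500,400)),cv2.resize(b,(300,300)).copy() if 0 else cv2.resize(b,(300,400))]))
E
```

```text
dx -0.9 dy -0.0 dz 33.1 turn 0.1 at [534.3 170.9 179.1] 103.45 t 7.38
```

View pics/m5.png

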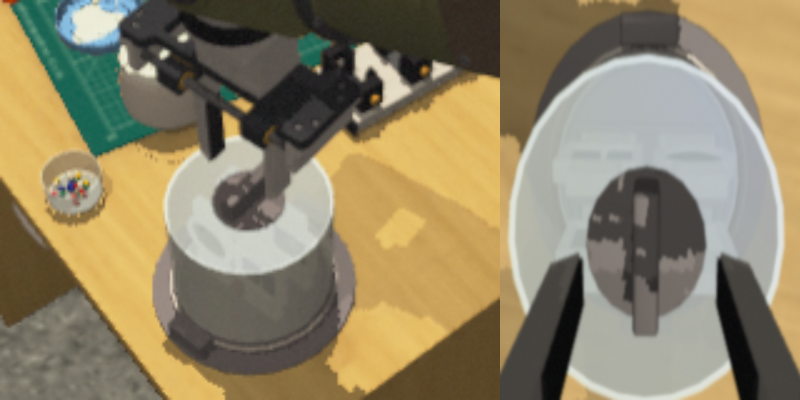

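The bar is centred between the fingers and parallel to tool x. I descend and grip.

arm_command(
  steps=[
    [0.6,0,0,15,0],
    [0.6,0,0,25,0],
    [0.6,0,0,32,0],
    [0.6,0,0,32,0],
    [0.0,0,0,32,0],
    [0.0,0,0,32,0],
    [0.0,0,0,32,0],
    [0.0,0,0,32,0],
    [0.0,0,0,32,0],
    [0.0,0,0,32,0],
  ],
  force=45,
)

```text
clock: 8.68
eef_pos: [534.0, 171.1, 146.6]
eef_rot: [-3.141, 0.0, 1.806]
wrist_force: [-2.5, -1.5, 2.8]
finger_gap: 11.4
finger_force: 44.9
```

arm_command(
  steps=[
    [0,0,0,2,0],
    [0,0,0,4,0],
    [0,0,0,5.2,0],
    [0,0,0,5.2,0],
    [0,0,0,5.2,0],
  ],
)

```text
clock: 9.3
eef_pos: [534.1, 171.2, 141.8]
eef_rot: [3.141, 0.0, 1.806]
wrist_force: [-4.3, -1.0, 7.3]
finger_gap: 11.6
finger_force: 45.0
```

arm_command(
  steps=[
    [0,0,0,0.6,0],
    [0,0,0,0.6,-3],
    [0,0,0,0.6,-7],
    [0,0,0,0.6,-11],
    [0,0,0,0.6,-11],
  ],
)

```text
clock: 9.93
eef_pos: [534.5, 171.4, 141.5]
eef_rot: [3.14, -0.0, 1.999]
wrist_force: [-1.6, -0.2, 7.7]
finger_gap: 11.6
finger_force: 45.0
```

```bash
python3 -c "
from h import *
s=monitor.read_state();print(s['eef_pos'],s['eef_rot'],s['wrist_force'],s['moment'])"
```

```text
[534.45348965 171.38782987 141.49139893] [ 3.13982700e+00 -5.54794308e-05  1.99887933e+00] [-1.59139492 -0.17773856  7.71387875] [ 0.04167215  0.21956423 -0.31255868]
```

arm_command(
  steps=[
    [0,0,0,0,-8],
    [0,0,0,0,-16],
    [0,0,0,0,-24],
    [0,0,0,0,-32],
    [0,0,0,0,-40],
    [0,0,0,0,-48],
    [0,0,0,0,-56],
    [0,0,0,0,-64],
    [0,0,0,0,-72],
    [0,0,0,0,-79],
    [0,0,0,0,-79],
    [0,0,0,0,-79],
  ],
)

```text
clock: 11.42
eef_pos: [534.7, 171.4, 141.6]
eef_rot: [3.141, 0.002, -2.906]
wrist_force: [-0.2, -1.0, 6.6]
finger_gap: 11.9
finger_force: 45.0
```

arm_command(
  steps=[
    [0,0,0,-5,0],
    [0,0,0,-12,0],
    [0,0,0,-25,0],
    [0,0,0,-45,0],
    [0,0,0,-65,0],
    [0,0,0,-90,0],
    [0,0,0,-115,0],
    [0,0,0,-130,0],
    [0,0,0,-130,0],
    [0,0,0,-130,0],
  ],
)

```text
clock: 12.68
eef_pos: [533.7, 171.1, 269.6]
eef_rot: [-3.142, -0.002, -2.906]
wrist_force: [0.5, -0.5, -1.8]
finger_gap: 11.4
finger_force: 45.0
```

```bash
python3 - <<'E'
from h import *
go(470,-60,275,193.4)
c=imaging.camera('scene');save(c,'s6.png')
c=imaging.camera('top')
for u in([190,300],[500,300]): print(atz(c,[u],0))
print(atz(c,[[180+100/2.5,110+490/2.5],[180+730/2.5,110+490/2.5]],0))
E
```

```text
dx 115.9 dy -209.8 dz -5.4 turn 0.1 at [533.7 171.1 269.6] -166.51 t 12.68
[[411.41050479 361.82771127   0.        ]]
[[ 405.66604507 -455.37363986    0.        ]]
[[ 394.94744896  282.71474098    0.        ]
 [ 390.33224935 -381.54951248    0.        ]]
```

View pics/s6.png

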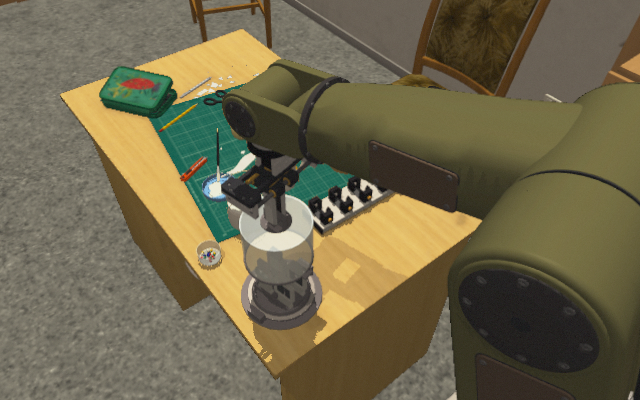

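The cover is off the store and in the gripper, with the carriers visible below it. I stand it on the free desk at about (495,-70).

arm_command(
  steps=[
    [0,15,-40,-5,5],
    [0,30,-80,-5,14],
    [0,47,-120,-5,23],
    [0,64,-160,-5,32],
    [0,80,-200,-5,41],
    [0,94,-225,-5,50],
    [0,94,-225,20,60],
    [0,94,-225,50,70],
    [0,94,-225,80,80],
    [0,94,-225,105,90],
    [0,94,-225,122,90],
    [0,94,-225,130,90],
    [0,94,-225,133,90],
    [0,94,-225,133,90],
  ],
)

```text
clock: 14.52
eef_pos: [495.3, -69.6, 138.0]
eef_rot: [3.141, 0.0, 1.806]
wrist_force: [0.3, 1.0, -2.2]
finger_gap: 11.6
finger_force: 45.0
```

arm_command(
  steps=[
    [0,0,0,2,0],
    [0,0,0,3.5,0],
    [0,0,0,5,0],
    [0,0,0,5,0],
  ],
)

```text
clock: 15.02
eef_pos: [495.1, -69.6, 132.8]
eef_rot: [3.141, 0.0, 1.806]
wrist_force: [-2.0, 0.2, 1.1]
finger_gap: 11.6
finger_force: 45.0
```

arm_command(
  steps=[
    [0.5,0,0,0,0],
    [0.5,0,0,0,0],
    [0.5,0,0,0,0],
    [0.5,0,0,-20,0],
    [0.5,0,0,-70,0],
    [0.5,0,0,-130,0],
    [0.5,0,0,-190,0],
    [0.5,0,0,-190,0],
  ],
)

```text
clock: 16.02
eef_pos: [496.1, -69.7, 326.9]
eef_rot: [3.135, 0.003, 1.806]
wrist_force: [0.7, -0.3, -1.5]
finger_gap: 47.2
finger_force: 0.0
```

```bash
python3 - <<'E'
from h import *
go(450,150,320,13.5)
E
```

```text
dx 224.4 dy 6.5 dz 6.9 turn 90.0 at [496.1 -69.7 326.9] 103.5 t 16.02
```

arm_command(
  steps=[
    [0.5,40,1,7,10],
    [0.5,80,2,7,20],
    [0.5,120,3,7,30],
    [0.5,160,4,7,40],
    [0.5,200,5,7,50],
    [0.5,224,6,7,60],
    [0.5,224,6,7,70],
    [0.5,224,6,7,80],
    [0.5,224,6,7,90],
    [0.5,224,6,7,90],
    [0.5,224,6,7,90],
  ],
)

```text
clock: 17.4
eef_pos: [448.6, 149.6, 315.1]
eef_rot: [-3.142, 0.001, 0.239]
wrist_force: [0.1, -0.2, -0.7]
finger_gap: 47.1
finger_force: 0.0
```

```bash
python3 - <<'E'
from h import *
w=imaging.camera('wrist');save(w,'w7.png');go(400,110,320,13.5)
np.savez('w7.npz',**{k:np.array(w[k]) for k in('img','mtx','D','view')})
cs={'wrist':w,'scene':imaging.camera('scene')}
for k,c in cs.items():
  for t in('slit_plate','aperture','lens','screen','cover'): print(k,t,[(np.round(r['rect']).tolist(),round(r['p'],2)) for r in find_in(c,t)[:4]])
a=cv2.resize(w['img'][40:240,200:440,::-1],(480,400),interpolation=cv2.INTER_CUBIC);b=cv2.resize(cs['scene']['img'][220:350,230:330,::-1],(308,400),interpolation=cv2.INTER_CUBIC)
cv2.imwrite('pics/m7.png',np.hstack([a,b]))
E
```

```text
dx -56.6 dy 27.0 dz -4.8 turn 0.2 at [448.6 149.6 315.2] 13.68 t 17.45
wrist slit_plate [([302.0, 132.0, 12.0, 42.0], 0.8)]
wrist aperture [([336.0, 134.0, 12.0, 42.0], 0.71)]
wrist lens [([303.0, 88.0, 12.0, 39.0], 0.88)]
wrist screen [([338.0, 87.0, 14.0, 43.0], 0.83)]
wrist cover [([482.0, 185.0, 142.0, 110.0], 0.87)]
scene slit_plate [([284.0, 291.0, 22.0, 31.0], 0.82), ([357.0, 201.0, 98.0, 59.0], 0.33)]
scene aperture [([298.0, 276.0, 16.0, 40.0], 0.69)]
scene lens [([265.0, 277.0, 18.0, 31.0], 0.57), ([297.0, 274.0, 21.0, 39.0], 0.35)]
scene screen [([276.0, 261.0, 19.0, 27.0], 0.78)]
scene cover [([377.0, 236.0, 64.0, 76.0], 0.64)]
```

View pics/m7.png

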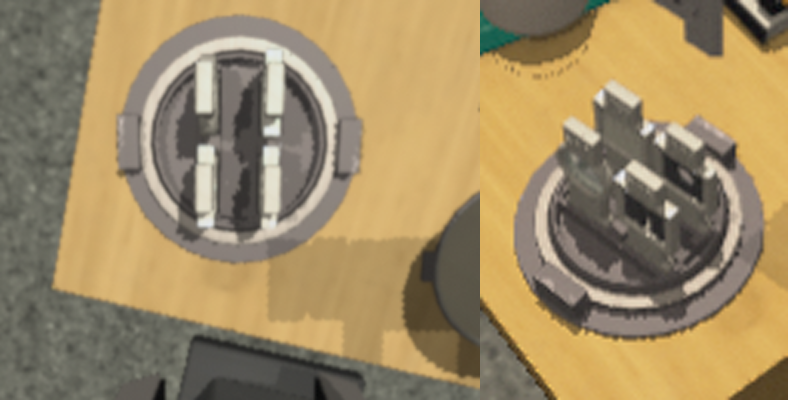

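All four carriers are present. In the wrist crop the lens is top-left (205,87), the screen top-right (275,85), the slit bottom-left (205,172) and the aperture bottom-right (273,172). The scene view agrees: ring left, plain white back, hole right, dark plate in front.

```bash
python3 - <<'E'
from h import *
c=dict(np.load('w7.npz'))
from scipy.optimize import least_squares
im=c['img'].astype(int);br=(im.min(2)>185).astype(np.uint8);m=np.zeros_like(br);m[55:160,280:360]=br[55:160,280:360]
n,_,st,ce=cv2.connectedComponentsWithStats(m)
for i in range(1,n):
    if st[i,4]>30: print(st[i],ce[i].round(1))
O=np.array([534.5,171.3]);
for a in (103.5,):
  e=np.radians(a);X=np.array([np.cos(e),np.sin(e)]);Y=np.array([-X[1],X[0]])
  for sx in(1,-1):
   for sy in(1,-1):
    q=O+20*sx*X+28*sy*Y
    Q=[[*(q+dx*X+dy*Y),114] for dx in(-5,5) for dy in(-14,14)]
    print(sx,sy,q.round(1),proj(c,Q).round(1).tolist(),proj(c,[[*q,114]]).round(1).tolist())
E
```

```text
[280  59  80  37 642] [325.7  72.6]
[299  71   7  25 172] [302.   82.9]
[332 100   8   8  42] [336.1 104.2]
[299 113   8  32 195] [301.9 128.1]
[332 113   8  33 206] [335.4 128.7]
[299 146   8   8  38] [303.1 150.2]
[331 148   8   9  42] [334.7 152.1]
1 1 [502.6 184.2] [[305.7, 120.9], [305.9, 145.4], [297.1, 120.9], [297.4, 145.4]] [[301.5, 133.3]]
1 -1 [557.1 197.3] [[305.4, 69.2], [305.6, 95.5], [296.4, 69.1], [296.8, 95.5]] [[301.0, 82.5]]
-1 1 [511.9 145.3] [[340.2, 121.1], [339.7, 145.5], [331.6, 121.1], [331.3, 145.5]] [[335.7, 133.4]]
-1 -1 [566.4 158.4] [[341.3, 69.3], [340.8, 95.7], [332.3, 69.3], [332.0, 95.7]] [[336.6, 82.6]]
```

```bash
python3 - <<'E'
from h import *
go(502.6,184.2,103,13.5)
E
```

```text
dx 60.5 dy -21.0 dz 212.6 turn 0.0 at [448.7 149.7 315.6] 13.5 t 18.0
```

arm_command(
  steps=[
    [0.25,30,-10,40,0],
    [0.25,60.5,-21,90,0],
    [0.25,60.5,-21,130,0],
    [0.25,60.5,-21,165,0],
    [0.25,60.5,-21,165,0],
    [0.25,60.5,-21,165,0],
  ],
)

```text
clock: 18.75
eef_pos: [503.3, 184.4, 152.3]
eef_rot: [-3.141, -0.002, 0.235]
wrist_force: [0.2, -0.2, 0.1]
finger_gap: 23.7
finger_force: 0.0
```

```bash
python3 - <<'E'
from h import *
go(502.6,184.2,103,13.5)
w=imaging.camera('wrist')
cv2.imwrite('pics/m8.png',cv2.resize(w['img'][100:300,220:420,::-1],(600,600),interpolation=cv2.INTER_CUBIC))
E
```

```text
dx -0.7 dy 0.0 dz 49.3 turn -0.0 at [503.3 184.4 152.3] 13.49 t 18.75
```

View pics/m8.png

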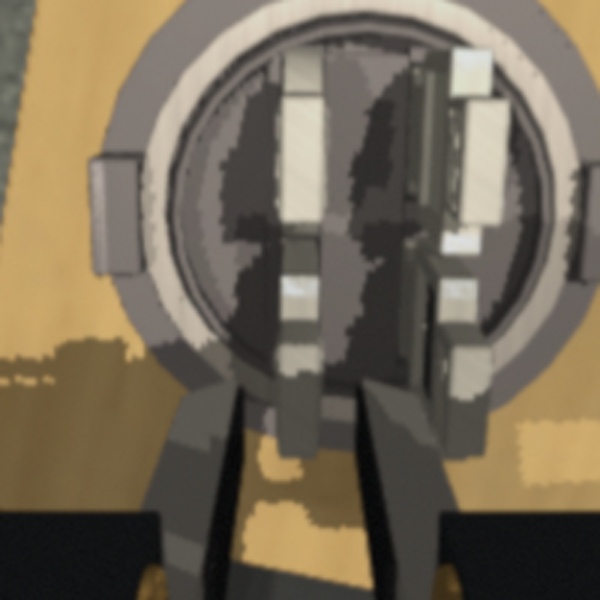

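The slit tab (columns 280-320) is centred between the fingers (243-358). I descend, grip and lift.

arm_command(
  steps=[
    [0.25,-0.7,0,15,0],
    [0.25,-0.7,0,30,0],
    [0.25,-0.7,0,42,0],
    [0.25,-0.7,0,49,0],
    [0.25,-0.7,0,49,0],
    [0,-0.7,0,49,0],
    [0,-0.7,0,49,0],
    [0,-0.7,0,49,0],
    [0,-0.7,0,49,0],
  ],
  force=40,
)

```text
clock: 19.92
eef_pos: [502.2, 184.1, 102.1]
eef_rot: [-3.142, -0.001, 0.235]
wrist_force: [0.3, -0.2, 4.7]
finger_gap: 9.8
finger_force: 40.0
```

arm_command(
  steps=[
    [0,0,0,-6,0],
    [0,0,0,-20,0],
    [0,0,0,-50,0],
    [0,0,0,-85,0],
    [0,0,0,-110,0],
    [0,0,0,-110,0],
    [0,0,0,-110,0],
  ],
)

```text
clock: 20.8
eef_pos: [501.5, 183.9, 210.8]
eef_rot: [3.142, 0.001, 0.235]
wrist_force: [0.1, 1.0, -0.7]
finger_gap: 9.2
finger_force: 40.0
```

```bash
python3 - <<'E'
from h import *
go(640.3,-214.4,205,-1.7)
E
```

```text
dx 42.0 dy 419.7 dz 5.8 turn 15.2 at [501.5 183.9 210.8] 13.49 t 20.8
```

arm_command(
  steps=[
    [0,15,30,-20,2],
    [0,40,70,-35,5],
    [0,60,120,-35,8],
    [0,70,170,-35,11],
    [0,70,220,-35,15],
    [0,65,270,-35,15.2],
    [0,57,320,-35,15.2],
    [0,50,370,-35,15.2],
    [0,42,410,-20,15.2],
    [0,42,420,0,15.2],
    [0,42,420,6,15.2],
    [0,42,420,6,15.2],
    [0,42,420,6,15.2],
    [0,42,420,6,15.2],
  ],
)

```text
clock: 22.55
eef_pos: [641.0, -214.0, 206.5]
eef_rot: [3.141, -0.001, -0.029]
wrist_force: [-0.2, 0.1, -1.6]
finger_gap: 9.5
finger_force: 40.0
```

```bash
python3 - <<'E'
from h import *
go(640.3,-214.4,140,-1.7)
w=imaging.camera('wrist');print([(np.round(r['rect']).tolist(),round(r['p'],2)) for r in find_in(w,'slit_plate')[:2]])
cv2.imwrite('pics/m9.png',cv2.resize(w['img'][60:300,140:460,::-1],(800,600),interpolation=cv2.INTER_CUBIC))
E
```

```text
dx -0.7 dy 0.4 dz 66.5 turn 0.0 at [ 641.  -214.   206.5] -1.66 t 22.55
[([318.0, 239.0, 19.0, 102.0], 0.55)]
```

View pics/m9.png

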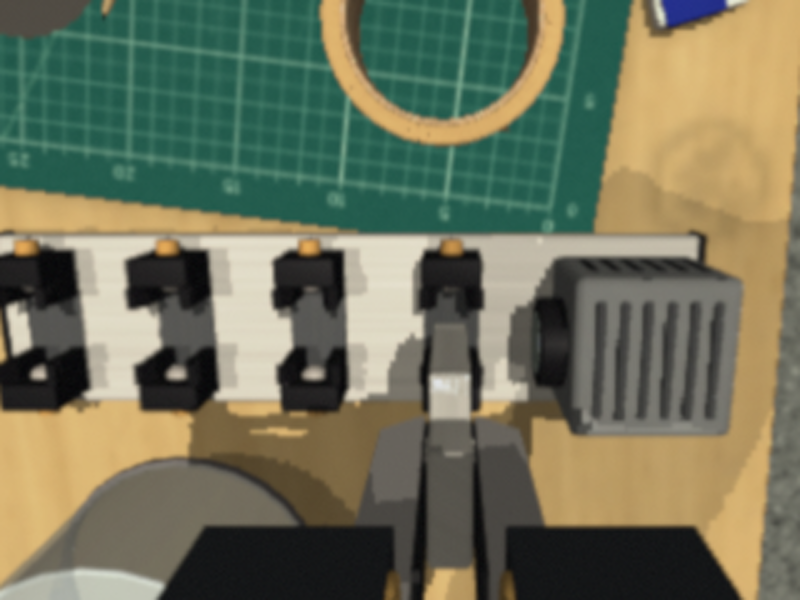

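The carrier is over clip 1, next to the lamp, aligned with the groove. I lower it onto the balls.

arm_command(
  steps=[
    [0,-0.7,0.4,25,0],
    [0,-0.7,0.4,45,0],
    [0,-0.7,0.4,58,0],
    [0,-0.7,0.4,66,0],
    [0,-0.7,0.4,70,0],
    [0,-0.7,0.4,70,0],
  ],
)

```text
clock: 23.4
eef_pos: [640.2, -215.0, 135.9]
eef_rot: [3.141, -0.0, -0.03]
wrist_force: [0.1, 1.4, 0.2]
finger_gap: 9.6
finger_force: 40.0
```

arm_command(
  steps=[
    [0,0,0,2,0],
    [0,0,0,4,0],
    [0,0,0,6,0],
    [0,0,0,8,0],
    [0,0,0,8,0],
  ],
)

```text
clock: 24.02
eef_pos: [640.5, -215.3, 129.3]
eef_rot: [3.14, -0.002, -0.03]
wrist_force: [-1.1, -1.0, 7.6]
finger_gap: 9.7
finger_force: 40.0
```

On the balls (7.6 N up); pushing through.

arm_command(
  steps=[
    [0,0,0,3,0],
    [0,0,0,6,0],
    [0,0,0,9,0],
    [0,0,0,12,0],
    [0,0,0,13,0],
    [0,0,0,13,0],
    [0,0,0,13,0],
  ],
)

```text
clock: 24.9
eef_pos: [640.3, -215.0, 116.0]
eef_rot: [3.141, -0.001, -0.03]
wrist_force: [-3.1, 2.0, 11.4]
finger_gap: 9.6
finger_force: 40.0
```

arm_command(
  steps=[
    [0,0,0,1,0],
    [0,0,0,2,0],
    [0,0,0,2,0],
  ],
)

```text
clock: 25.28
eef_pos: [640.9, -215.0, 115.9]
eef_rot: [3.141, -0.003, -0.03]
wrist_force: [-6.3, 2.8, 23.6]
finger_gap: 9.6
finger_force: 40.0
```

arm_command(
  steps=[
    [0.25,0,0,-1,0],
    [0.25,0,0,-1.5,0],
    [0.25,0,0,-1.5,0],
    [0.25,0,0,-20,0],
    [0.25,0,0,-60,0],
    [0.25,-10,-30,-95,0],
    [0.25,-25,-75,-105,-3],
    [0.25,-45,-120,-105,-6],
    [0.25,-65,-170,-105,-9],
    [0.25,-85,-220,-105,-12],
    [0.25,-105,-270,-105,-15.2],
    [0.25,-125,-320,-100,-15.2],
    [0.25,-139,-356,-80,-15.2],
    [0.25,-139,-356,-50,-15.2],
    [0.25,-139,-356,-46,-15.2],
    [0.25,-139,-356,-46,-15.2],
    [0.25,-139,-356,-46,-15.2],
  ],
)

```text
clock: 27.4
eef_pos: [512.4, 144.7, 160.0]
eef_rot: [3.142, -0.002, 0.235]
wrist_force: [0.2, -0.2, 0.5]
finger_gap: 23.7
finger_force: 0.0
```

```bash
python3 - <<'E'
from h import *
go(511.9,145.3,103,13.5)
c=imaging.camera('scene')
for t in ('cover','slit_plate'): print([(np.round(r['rect']).tolist(),round(r['p'],2)) for r in find_in(c,t)[:2]])
print(proj(c,[[640,-214.5,22],[640,-214.5,128],[495,-70,0],[495,-70,110]]))
E
```

```text
dx -0.3 dy -0.7 dz 57.0 turn -0.1 at [512.4 144.7 160. ] 13.45 t 27.4
[([376.0, 239.0, 63.0, 69.0], 0.74), ([282.0, 294.0, 84.0, 71.0], 0.24)]
[]
[[376.45412229 182.52150268]
 [380.77599872 152.35942459]
 [372.62216374 250.06891379]
 [377.27362583 220.19228531]]
```

arm_command(
  steps=[
    [0.25,0,-0.7,20,0],
    [0.25,0,-0.7,40,0],
    [0.25,0,-0.7,52,0],
    [0.25,0,-0.7,57,0],
    [0.25,0,-0.7,57,0],
    [0,0,-0.7,57,0],
    [0,0,-0.7,57,0],
    [0,0,-0.7,57,0],
    [0,0,-0.7,57,0],
    [0,0,-0.7,51,0],
    [0,0,-0.7,37,0],
    [0,0,-0.7,10,0],
    [0,0,-0.7,-25,0],
    [0,0,-0.7,-60,0],
    [0,0,-0.7,-85,0],
    [0,0,-0.7,-85,0],
  ],
)

```text
clock: 29.55
eef_pos: [512.0, 145.8, 245.7]
eef_rot: [3.142, -0.004, 0.235]
wrist_force: [0.3, -0.8, -1.7]
finger_gap: 9.8
finger_force: 40.0
```

```bash
python3 - <<'E'
from h import *
go(642.1,-152.4,146,-1.7)
E
```

```text
dx 56.9 dy 320.3 dz 99.7 turn 15.2 at [512.  145.8 245.7] 13.49 t 29.55
```

arm_command(
  steps=[
    [0,20,40,0,3],
    [0,40,85,0,6],
    [0,60,130,0,9],
    [0,70,180,0,12],
    [0,70,230,0,15.2],
    [0,65,275,0,15.2],
    [0,57,310,0,15.2],
    [0,57,320,0,15.2],
    [0,57,320,30,15.2],
    [0,57,320,65,15.2],
    [0,57,320,90,15.2],
    [0,57,320,100,15.2],
    [0,57,320,100,15.2],
    [0,57,320,100,15.2],
  ],
)

```text
clock: 31.3
eef_pos: [641.9, -152.0, 144.6]
eef_rot: [3.141, -0.001, -0.03]
wrist_force: [-0.5, 0.3, -0.9]
finger_gap: 9.5
finger_force: 40.0
```

```bash
python3 - <<'E'
from h import *
go(642.1,-152.4,116,-1.7)
w=imaging.camera('wrist')
cv2.imwrite('pics/m10.png',cv2.resize(w['img'][60:300,140:460,::-1],(800,600),interpolation=cv2.INTER_CUBIC))
E
```

```text
dx 0.2 dy 0.4 dz 28.6 turn 0.0 at [ 641.9 -152.   144.6] -1.7 t 31.3
```

View pics/m10.png

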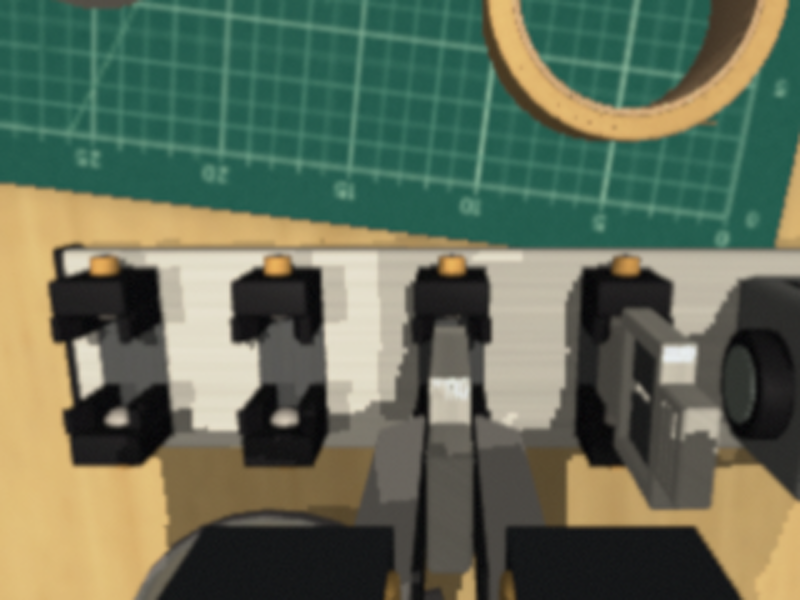

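The slit plate stands in clip 1 at right, and the aperture carrier is over clip 2. I push it in.

arm_command(
  steps=[
    [0,0,0.4,4,0],
    [0,0,0.4,8,0],
    [0,0,0.4,12,0],
    [0,0,0.4,16,0],
    [0,0,0.4,19,0],
    [0,0,0.4,22,0],
    [0,0,0.4,25,0],
    [0,0,0.4,28,0],
    [0,0,0.4,29,0],
    [0,0,0.4,29,0],
  ],
)

```text
clock: 32.6
eef_pos: [642.3, -152.6, 116.2]
eef_rot: [3.141, -0.002, -0.03]
wrist_force: [-0.1, 1.3, 11.7]
finger_gap: 9.6
finger_force: 40.0
```

arm_command(
  steps=[
    [0,0,0,1,0],
    [0,0,0,1.5,0],
    [0,0,0,1.5,0],
  ],
)

```text
clock: 32.98
eef_pos: [642.6, -152.6, 116.1]
eef_rot: [3.141, -0.004, -0.03]
wrist_force: [-2.9, 2.2, 23.3]
finger_gap: 9.6
finger_force: 40.0
```

arm_command(
  steps=[
    [0.25,0,0,-1,0],
    [0.25,0,0,-1.5,0],
    [0.25,0,0,-1.5,0],
    [0.25,0,0,-20,0],
    [0.25,0,0,-60,0],
    [0.25,-10,-30,-95,0],
    [0.25,-20,-75,-105,-3],
    [0.25,-35,-120,-105,-6],
    [0.25,-50,-170,-105,-9],
    [0.25,-65,-220,-105,-12],
    [0.25,-80,-270,-105,-15.2],
    [0.25,-90,-315,-100,-15.2],
    [0.25,-95.4,-347,-80,-15.2],
    [0.25,-95.4,-347,-50,-15.2],
    [0.25,-95.4,-347,-46,-15.2],
    [0.25,-95.4,-347,-46,-15.2],
    [0.25,-95.4,-347,-46,-15.2],
  ],
)

```text
clock: 35.1
eef_pos: [557.3, 196.9, 160.7]
eef_rot: [-3.141, -0.002, 0.235]
wrist_force: [-0.5, 0.2, -0.1]
finger_gap: 23.7
finger_force: 0.0
```

```bash
python3 - <<'E'
from h import *
go(557.1,197.3,103,13.5)
w=imaging.camera('top')
for t in('lens','screen','cover'): print(t,[(np.round(r['rect']).tolist(),round(r['p'],2)) for r in find_in(w,t)[:2]])
E
```

```text
dx -0.1 dy -0.4 dz 57.7 turn -0.0 at [557.3 196.9 160.7] 13.46 t 35.1
lens []
screen [([397.0, 211.0, 132.0, 36.0], 0.67)]
cover [([356.0, 269.0, 59.0, 58.0], 0.7), ([393.0, 212.0, 126.0, 37.0], 0.32)]
```

arm_command(
  steps=[
    [0.25,0,-0.4,20,0],
    [0.25,0,-0.4,40,0],
    [0.25,0,-0.4,52,0],
    [0.25,0,-0.4,57.5,0],
    [0.25,0,-0.4,57.5,0],
    [0,0,-0.4,57.5,0],
    [0,0,-0.4,57.5,0],
    [0,0,-0.4,57.5,0],
    [0,0,-0.4,57.5,0],
    [0,0,-0.4,51,0],
    [0,0,-0.4,37,0],
    [0,0,-0.4,10,0],
    [0,0,-0.4,-25,0],
    [0,0,-0.4,-60,0],
    [0,0,-0.4,-85,0],
    [0,0,-0.4,-85,0],
  ],
)

```text
clock: 37.3
eef_pos: [557.0, 197.7, 246.4]
eef_rot: [-3.141, -0.004, 0.235]
wrist_force: [-0.7, -0.8, -0.7]
finger_gap: 9.8
finger_force: 40.0
```

```bash
python3 - <<'E'
from h import *
go(644,-90.5,146,-1.7)
E
```

```text
dx 17.3 dy 300.5 dz 100.4 turn 15.2 at [557.  197.7 246.4] 13.49 t 37.3
```

arm_command(
  steps=[
    [0,10,40,0,3],
    [0,17,85,0,6],
    [0,17,130,0,9],
    [0,17,180,0,12],
    [0,17,230,0,15.2],
    [0,17,270,0,15.2],
    [0,17.3,295,0,15.2],
    [0,17.3,300.5,0,15.2],
    [0,17.3,300.5,30,15.2],
    [0,17.3,300.5,65,15.2],
    [0,17.3,300.5,90,15.2],
    [0,17.3,300.5,100,15.2],
    [0,17.3,300.5,100,15.2],
    [0,17.3,300.5,100,15.2],
  ],
)

```text
clock: 39.05
eef_pos: [643.9, -90.4, 145.4]
eef_rot: [3.141, -0.002, -0.029]
wrist_force: [-0.0, -0.9, -0.2]
finger_gap: 10.0
finger_force: 40.0
```

```bash
python3 - <<'E'
from h import *
go(644,-90.5,116,-1.7)
E
```

```text
dx 0.1 dy 0.1 dz 29.4 turn 0.0 at [643.9 -90.4 145.4] -1.69 t 39.05
```

arm_command(
  steps=[
    [0,0,0.1,4,0],
    [0,0,0.1,8,0],
    [0,0,0.1,12,0],
    [0,0,0.1,16,0],
    [0,0,0.1,19,0],
    [0,0,0.1,22,0],
    [0,0,0.1,25,0],
    [0,0,0.1,28,0],
    [0,0,0.1,30,0],
    [0,0,0.1,30,0],
  ],
)

```text
clock: 40.3
eef_pos: [644.1, -90.8, 116.2]
eef_rot: [3.141, -0.002, -0.03]
wrist_force: [-2.9, 0.5, 16.4]
finger_gap: 9.5
finger_force: 40.0
```

arm_command(
  steps=[
    [0,0,0,1,0],
    [0,0,0,1.5,0],
    [0,0,0,1.5,0],
  ],
)

```text
clock: 40.67
eef_pos: [644.4, -90.9, 116.1]
eef_rot: [3.141, -0.004, -0.03]
wrist_force: [-6.9, 1.7, 25.3]
finger_gap: 9.8
finger_force: 40.0
```

arm_command(
  steps=[
    [0.25,0,0,-1,0],
    [0.25,0,0,-1.5,0],
    [0.25,0,0,-1.5,0],
    [0.25,0,0,-20,0],
    [0.25,0,0,-60,0],
    [0.25,-10,-30,-95,0],
    [0.25,-25,-75,-105,-3],
    [0.25,-40,-120,-105,-6],
    [0.25,-60,-170,-105,-9],
    [0.25,-75,-215,-105,-13],
    [0.25,-85,-246.5,-90,-15.2],
    [0.25,-85,-246.5,-60,-15.2],
    [0.25,-85,-246.5,-46,-15.2],
    [0.25,-85,-246.5,-46,-15.2],
    [0.25,-85,-246.5,-46,-15.2],
  ],
)

```text
clock: 42.55
eef_pos: [566.4, 157.9, 159.9]
eef_rot: [3.142, -0.002, 0.235]
wrist_force: [-0.1, -0.7, -0.3]
finger_gap: 23.7
finger_force: 0.0
```

```bash
python3 - <<'E'
from h import *
go(566.4,158.4,103,13.5)
E
```

```text
dx 0.1 dy -0.5 dz 56.9 turn -0.0 at [566.4 157.9 159.9] 13.45 t 42.55
```

arm_command(
  steps=[
    [0.25,0,-0.5,20,0],
    [0.25,0,-0.5,40,0],
    [0.25,0,-0.5,52,0],
    [0.25,0,-0.5,57,0],
    [0.25,0,-0.5,57,0],
    [0,0,-0.5,57,0],
    [0,0,-0.5,57,0],
    [0,0,-0.5,57,0],
    [0,0,-0.5,57,0],
    [0,0,-0.5,51,0],
    [0,0,-0.5,37,0],
    [0,0,-0.5,10,0],
    [0,0,-0.5,-25,0],
    [0,0,-0.5,-60,0],
    [0,0,-0.5,-85,0],
    [0,0,-0.5,-85,0],
  ],
)

```text
clock: 44.55
eef_pos: [566.2, 158.8, 245.9]
eef_rot: [3.142, -0.004, 0.235]
wrist_force: [0.4, 0.6, -1.0]
finger_gap: 9.9
finger_force: 40.0
```

```bash
python3 - <<'E'
from h import *
go(645.9,-28.5,146,-1.7)
E
```

```text
dx 33.8 dy 200.7 dz 99.9 turn 15.2 at [566.2 158.8 245.9] 13.49 t 44.55
```

arm_command(
  steps=[
    [0,12,40,0,4],
    [0,25,85,0,8],
    [0,33.8,130,0,12],
    [0,33.8,170,0,15.2],
    [0,33.8,195,0,15.2],
    [0,33.8,200.7,0,15.2],
    [0,33.8,200.7,30,15.2],
    [0,33.8,200.7,65,15.2],
    [0,33.8,200.7,90,15.2],
    [0,33.8,200.7,99,15.2],
    [0,33.8,200.7,99,15.2],
    [0,33.8,200.7,99,15.2],
  ],
)

```text
clock: 46.05
eef_pos: [645.8, -28.4, 145.9]
eef_rot: [3.142, -0.002, -0.029]
wrist_force: [0.7, 0.4, -0.4]
finger_gap: 9.9
finger_force: 40.0
```

```bash
python3 - <<'E'
from h import *
go(645.9,-28.5,116,-1.7)
E
```

```text
dx 0.1 dy 0.1 dz 29.9 turn 0.0 at [645.8 -28.4 145.9] -1.68 t 46.05
```

arm_command(
  steps=[
    [0,0,0.1,4,0],
    [0,0,0.1,8,0],
    [0,0,0.1,12,0],
    [0,0,0.1,16,0],
    [0,0,0.1,19,0],
    [0,0,0.1,22,0],
    [0,0,0.1,25,0],
    [0,0,0.1,28,0],
    [0,0,0.1,30.5,0],
    [0,0,0.1,30.5,0],
  ],
)

```text
clock: 47.3
eef_pos: [646.1, -28.8, 116.2]
eef_rot: [3.141, -0.003, -0.03]
wrist_force: [-0.8, -0.4, 15.7]
finger_gap: 9.9
finger_force: 40.0
```

arm_command(
  steps=[
    [0,0,0,1,0],
    [0,0,0,1.5,0],
    [0,0,0,1.5,0],
  ],
)

```text
clock: 47.68
eef_pos: [646.3, -28.8, 116.1]
eef_rot: [3.141, -0.004, -0.03]
wrist_force: [-7.0, 0.2, 27.1]
finger_gap: 10.0
finger_force: 40.0
```

arm_command(
  steps=[
    [0.25,0,0,-1,0],
    [0.25,0,0,-1.5,0],
    [0.25,0,0,-1.5,0],
    [0.25,0,0,-20,0],
    [0.25,0,0,-60,0],
    [0.25,0,0,-110,0],
    [0.5,-40,10,-150,0],
    [0.5,-85,20,-185,0],
    [0.5,-130,30,-190,0],
    [0.5,-175,40,-190,0],
    [0.5,-215,48,-190,0],
    [0.5,-235,48,-190,0],
    [0.5,-235,48,-190,0],
    [0.5,-235,48,-190,0],
  ],
)

```text
clock: 49.42
eef_pos: [409.7, -69.7, 303.2]
eef_rot: [3.141, -0.001, -0.03]
wrist_force: [0.2, 0.5, -0.5]
finger_gap: 47.0
finger_force: 0.0
```

```bash
python3 - <<'E'
from h import *
w=imaging.camera('wrist');save(w,'w11.png');go(495,-70,180,103.5)
np.savez('w11.npz',**{k:np.array(w[k]) for k in('img','mtx','D','view')})
print([(np.round(r['rect']).tolist(),round(r['p'],2)) for r in find_in(w,'cover')[:2]])
e=np.radians(103.5);X=np.array([np.cos(e),np.sin(e)]);Y=np.array([-X[1],X[0]])
print(proj(w,[[*(np.array([495,-69.7])+26*i*X+6*j*Y),135] for i in(-1,1) for j in(-1,1)]).round(1).tolist())
cv2.imwrite('pics/m11.png',cv2.resize(w['img'][20:260,160:480,::-1],(800,600),interpolation=cv2.INTER_CUBIC))
E
```

```text
dx 85.3 dy -2.2 dz 122.9 turn -105.2 at [409.7 -69.7 302.9] -1.7 t 49.48
[([319.0, 110.0, 122.0, 126.0], 0.82)]
[[339.9, 98.1], [342.8, 109.8], [291.8, 111.8], [295.0, 123.2]]
```

View pics/m11.png

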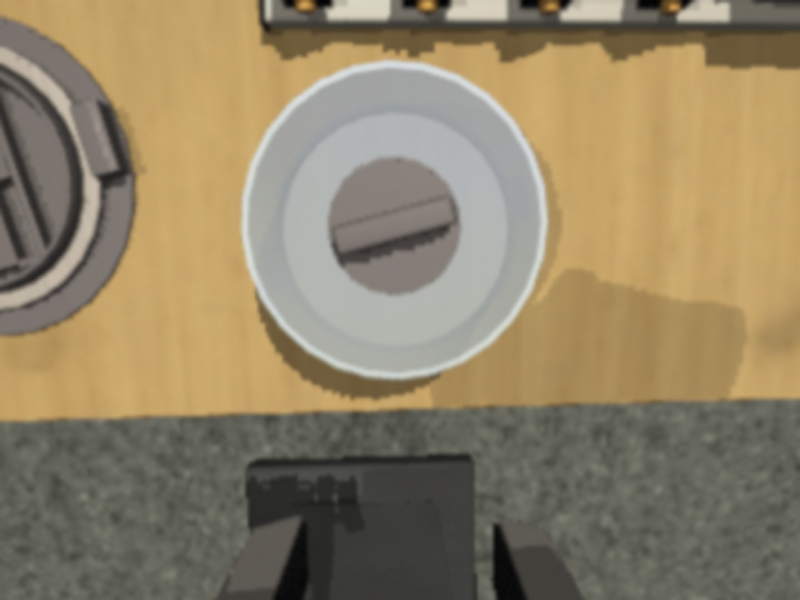

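The bar sits at crop (332,230)-(457,222), matching the prediction, so the cover has not moved. I go and grip it.

arm_command(
  steps=[
    [0.6,20,-1,10,-10.5],
    [0.6,40,-1,20,-21],
    [0.6,60,-2,30,-31.5],
    [0.6,85.3,-2.2,45,-42],
    [0.6,85.3,-2.2,60,-52.5],
    [0.6,85.3,-2.2,70,-63],
    [0.6,85.3,-2.2,80,-73.5],
    [0.6,85.3,-2.2,90,-84],
    [0.6,85.3,-2.2,100,-94.5],
    [0.6,85.3,-2.2,115,-105.2],
    [0.6,85.3,-2.2,123,-105.2],
    [0.6,85.3,-2.2,123,-105.2],
    [0.6,85.3,-2.2,123,-105.2],
  ],
)

```text
clock: 51.15
eef_pos: [494.7, -70.1, 180.1]
eef_rot: [3.141, 0.0, 1.804]
wrist_force: [-0.8, 1.4, 0.4]
finger_gap: 56.5
finger_force: 0.0
```

```bash
python3 - <<'E'
from h import *
go(495,-69.7,133,103.5)
w=imaging.camera('wrist')
e=np.radians(103.5);X=np.array([np.cos(e),np.sin(e)]);Y=np.array([-X[1],X[0]])
print([(np.round(r['rect']).tolist(),round(r['p'],2)) for r in find_in(w,'cover')[:2]],proj(w,[[*(np.array([495,-69.7])+70*i*X+70*j*Y),110] for i,j in((1,0),(-1,0),(0,1),(0,-1))]).round(1).tolist())
E
```

```text
dx 0.3 dy 0.4 dz 47.1 turn -0.1 at [494.7 -70.1 180.1] 103.35 t 51.15
[([322.0, 206.0, 171.0, 175.0], 0.76)] [[317.9, 125.5], [318.5, 293.1], [230.7, 215.8], [405.6, 215.4]]
```

arm_command(
  steps=[
    [0.6,0.3,0.4,20,0],
    [0.6,0.3,0.4,37,0],
    [0.6,0.3,0.4,46.5,0],
    [0.6,0.3,0.4,46.5,0],
    [0,0.3,0.4,46.5,0],
    [0,0.3,0.4,46.5,0],
    [0,0.3,0.4,46.5,0],
    [0,0.3,0.4,46.5,0],
    [0,0.3,0.4,46.5,0],
    [0,0.3,0.4,46.5,0],
  ],
  force=45,
)

```text
clock: 52.5
eef_pos: [494.7, -69.7, 133.2]
eef_rot: [3.142, 0.0, 1.806]
wrist_force: [-0.0, 0.1, 1.3]
finger_gap: 11.5
finger_force: 45.0
```

arm_command(
  steps=[
    [0,0,0,-5,0],
    [0,0,0,-25,0],
    [0,0,0,-60,0],
    [0,0,0,-100,0],
    [0,0,0,-100,0],
    [0,0,0,-100,0],
  ],
)

```text
clock: 53.25
eef_pos: [494.3, -69.6, 232.2]
eef_rot: [-3.14, -0.001, 1.806]
wrist_force: [0.2, 0.1, -1.4]
finger_gap: 11.6
finger_force: 45.0
```

```bash
python3 - <<'E'
from h import *
go(534.6,171.3,185,193.5)
E
```

```text
dx 224.8 dy 95.4 dz 47.2 turn -90.0 at [494.3 -69.6 232.2] 103.49 t 53.25
```

arm_command(
  steps=[
    [0,35,15,0,-7],
    [0,75,32,0,-17],
    [0,115,49,0,-27],
    [0,155,66,0,-37],
    [0,195,83,0,-47],
    [0,218,93,0,-57],
    [0,224.8,95.4,0,-67],
    [0,224.8,95.4,10,-77],
    [0,224.8,95.4,25,-85],
    [0,224.8,95.4,40,-90],
    [0,224.8,95.4,47,-90],
    [0,224.8,95.4,47,-90],
    [0,224.8,95.4,47,-90],
  ],
)

```text
clock: 54.88
eef_pos: [535.2, 171.2, 186.4]
eef_rot: [-3.142, 0.0, -2.907]
wrist_force: [0.3, -0.1, -1.9]
finger_gap: 11.8
finger_force: 45.0
```

```bash
python3 - <<'E'
from h import *
go(534.6,171.4,147.5,193.5)
E
```

```text
dx 0.5 dy 0.3 dz 38.9 turn -0.1 at [535.2 171.2 186.4] -166.57 t 54.88
```

arm_command(
  steps=[
    [0,0.5,0.3,8,0],
    [0,0.5,0.3,16,0],
    [0,0.5,0.3,24,0],
    [0,0.5,0.3,31,0],
    [0,0.5,0.3,36,0],
    [0,0.5,0.3,39,0],
    [0,0.5,0.3,39,0],
  ],
)

```text
clock: 55.75
eef_pos: [534.6, 171.4, 147.5]
eef_rot: [3.142, 0.0, -2.906]
wrist_force: [-1.9, -0.8, 3.9]
finger_gap: 11.5
finger_force: 45.0
```

arm_command(
  steps=[
    [0,0,0,2,0],
    [0,0,0,4,0],
    [0,0,0,5.8,0],
    [0,0,0,5.8,0],
    [0,0,0,5.8,0],
  ],
)

```text
clock: 56.38
eef_pos: [534.7, 171.4, 142.0]
eef_rot: [3.142, 0.001, -2.906]
wrist_force: [-3.8, -1.4, 7.8]
finger_gap: 12.2
finger_force: 45.0
```

arm_command(
  steps=[
    [0,0,0,0.3,8],
    [0,0,0,0.3,16],
    [0,0,0,0.3,24],
    [0,0,0,0.3,32],
    [0,0,0,0.3,40],
    [0,0,0,0.3,48],
    [0,0,0,0.3,54],
    [0,0,0,0.3,60],
    [0,0,0,0.3,66],
    [0,0,0,0.3,72],
    [0,0,0,0.3,72],
  ],
)

```text
clock: 57.75
eef_pos: [534.7, 171.3, 141.7]
eef_rot: [3.141, 0.001, 2.119]
wrist_force: [-3.5, -1.7, 8.0]
finger_gap: 11.6
finger_force: 45.1
```

```bash
python3 -c "
from h import *
s=monitor.read_state();print(s['eef_pos'],np.degrees(s['eef_rot'][2]),s['wrist_force'],s['moment'])"
```

```text
[534.66669466 171.2566689  141.72358536] 121.42984100161009 [-3.53018174 -1.66496752  7.96260047] [-0.54674485  0.65962224  0.17067929]
```

arm_command(
  steps=[
    [0,0,0,0,5],
    [0,0,0,0,10],
    [0,0,0,0,14],
    [0,0,0,0,17],
    [0,0,0,0,17],
  ],
)

```text
clock: 58.38
eef_pos: [535.2, 171.5, 142.0]
eef_rot: [3.139, 0.0, 1.823]
wrist_force: [-0.5, 0.8, 6.8]
finger_gap: 11.4
finger_force: 45.1
```

```bash
python3 -c "
from h import *
s=monitor.read_state();print(s['eef_pos'],np.degrees(s['eef_rot'][2]),s['wrist_force'],s['moment'])"
```

```text
[535.16008118 171.4926668  141.96249599] 104.46909082377586 [-0.54034652  0.76911197  6.7713093 ] [-0.16333707  0.05197648  0.2077559 ]
```

arm_command(
  steps=[
    [0,0,0,0,0.7],
    [0,0,0,0,1.4],
    [0,0,0,0,1.4],
  ],
)

```text
clock: 58.75
eef_pos: [535.2, 171.5, 142.0]
eef_rot: [3.139, 0.0, 1.8]
wrist_force: [0.6, -0.5, 9.4]
finger_gap: 11.5
finger_force: 45.1
```

```bash
python3 -c "
from h import *
s=monitor.read_state();print(s['eef_pos'],np.degrees(s['eef_rot'][2]),s['wrist_force'],s['moment'])"
```

```text
[535.19493155 171.53259888 142.00115198] 103.10906456265766 [ 0.55411764 -0.5442722   9.36477086] [-0.09016325  0.06315064  0.35374929]
```

arm_command(
  steps=[
    [0,0,0,0,0.5],
    [0,0,0,0,0.8],
    [0,0,0,0,0.8],
  ],
)

```text
clock: 59.12
eef_pos: [535.2, 171.5, 142.0]
eef_rot: [3.139, 0.0, 1.786]
wrist_force: [-0.9, 0.7, 7.7]
finger_gap: 11.9
finger_force: 45.2
```

```bash
python3 -c "
from h import *
s=monitor.read_state();print(s['eef_pos'],np.degrees(s['eef_rot'][2]),s['wrist_force'],s['moment'])"
```

```text
[535.19470459 171.53419116 141.9869562 ] 102.3272101463809 [-0.8823735   0.67886568  7.67229793] [-0.06111491  0.03796133  0.51648558]
```

The moment is rising gently, so the ears are at or near the stops. I let the cover spring up.

arm_command(
  steps=[
    [0,0,0,-2,0],
    [0,0,0,-4,0],
    [0,0,0,-4.6,0],
    [0,0,0,-4.6,0],
  ],
)

```text
clock: 59.62
eef_pos: [534.7, 170.7, 144.5]
eef_rot: [-3.141, 0.001, 1.785]
wrist_force: [6.3, -3.8, -10.5]
finger_gap: 11.4
finger_force: 45.2
```

```bash
python3 -c "
from h import *
s=monitor.read_state();print(s['eef_pos'],np.degrees(s['eef_rot'][2]),s['wrist_force'],s['moment'])"
```

```text
[534.71705533 170.74443978 144.51852723] 102.29263521180276 [  6.33056668  -3.75975561 -10.50484618] [-0.43793167 -1.40523718  0.48901393]
```

arm_command(
  steps=[
    [0,0,0,2,0],
    [0,0,0,2,0],
  ],
)

```text
clock: 59.88
eef_pos: [534.7, 171.4, 143.6]
eef_rot: [3.141, 0.0, 1.785]
wrist_force: [4.2, -0.8, -0.2]
finger_gap: 11.8
finger_force: 45.2
```

```bash
python3 - <<'E'
from h import *
s=monitor.read_state();print(s['eef_pos'],np.degrees(s['eef_rot'][2]),s['wrist_force'],s['moment'])
w=imaging.camera('wrist');c=imaging.camera('scene');t=imaging.camera('top')
a=cv2.resize(c['img'][240:340,220:340,::-1],(480,400),interpolation=cv2.INTER_CUBIC)
b=cv2.resize(w['img'][60:260,220:420,::-1],(320,400),interpolation=cv2.INTER_CUBIC)
cv2.imwrite('pics/m12.png',np.hstack([a,b]))
E
```

```text
[534.7202732  171.35670483 143.62337052] 102.3005633685299 [ 4.23455465 -0.78137337 -0.15052354] [-0.13141555 -0.76347338  0.46192521]
```

View pics/m12.png

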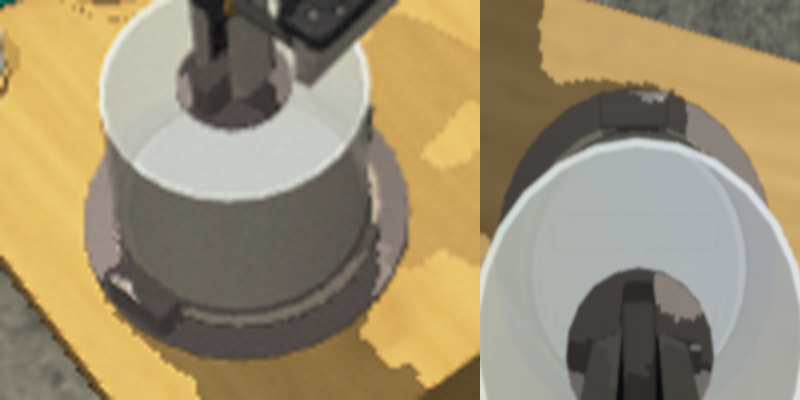

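```bash
python3 - <<'E'
from h import *
c=dict(np.load('w7.npz'))
P=atz(c,[(264.2,111.5),(374,113.5)],26);d=P[0]-P[1];print(P,P.mean(0),np.degrees(np.arctan2(d[1],d[0])),np.linalg.norm(d))
# tab tops: lens/slit columns vs rows
Q=atz(c,[(302,82.9),(302,133)],114);d=Q[0]-Q[1];print(Q,np.degrees(np.arctan2(d[1],d[0])))
cv2.imwrite('pics/m13.png',cv2.resize(c['img'][75:150,250:390,::-1],(784,420),interpolation=cv2.INTER_CUBIC))
E
```

```text
[[515.05953447 247.01881484  26.        ]
 [549.764532    93.5230369   26.        ]] [532.41203323 170.27092587  26.        ] 102.74021649802329 157.37023447531917
[[556.86137696 196.11620553 114.        ]
 [503.03151305 183.75154584 114.        ]] 12.936377597501837
```

View pics/m13.png

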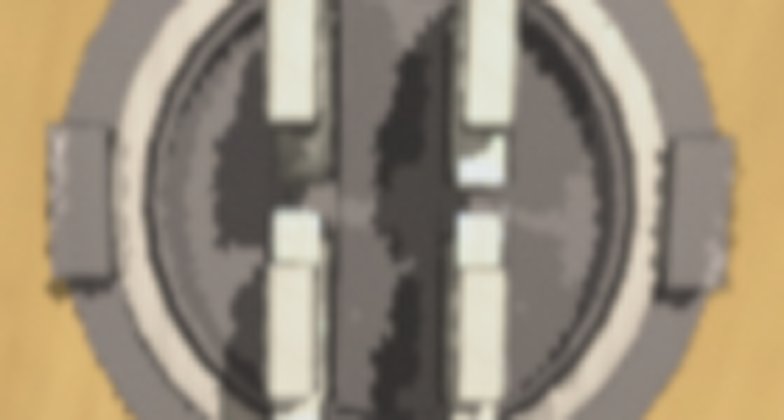

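The rim is about 4 mm low, which fits the ears still being under the lips. I press again, grip firmer and turn a little further.

arm_command(
  steps=[
    [0,0,0,1.5,0],
    [0,0,0,3,0],
    [0,0,0,3.2,0],
    [0,0,0,3.2,0.7],
    [0,0,0,3.2,1.4],
    [0,0,0,3.2,1.4],
  ],
  force=60,
)

```text
clock: 60.78
eef_pos: [534.6, 171.6, 141.5]
eef_rot: [3.141, -0.0, 1.761]
wrist_force: [-0.5, -0.9, 8.9]
finger_gap: 11.5
finger_force: 60.5
```

```bash
cat > st.py <<'E'
from h import *
s=monitor.read_state();print(s['eef_pos'],np.degrees(s['eef_rot']),s['wrist_force'],s['moment'])
E
python3 st.py
```

```text
[534.55405987 171.55184527 141.48835735] [ 1.79954580e+02 -4.90233317e-03  1.00911669e+02] [-0.52090945 -0.85161657  8.92992206] [-0.1975368   0.30491264  0.65658109]
```

arm_command(
  steps=[
    [0,0,0,-1.5,0],
    [0,0,0,-3,0],
    [0,0,0,-4,0],
    [0,0,0,-4,0],
    [0,0,0,-4,0],
  ],
)

```text
clock: 61.4
eef_pos: [534.3, 171.4, 144.4]
eef_rot: [-3.141, -0.0, 1.761]
wrist_force: [-3.9, 1.8, 4.1]
finger_gap: 11.1
finger_force: 60.3
```

```bash
python3 st.py; python3 - <<'E'
from h import *
w=imaging.camera('wrist')
cv2.imwrite('pics/m14.png',cv2.resize(w['img'][80:220,240:400,::-1],(686,600),interpolation=cv2.INTER_CUBIC))
V=np.array(w['view']);
e=np.radians(102.7);X=np.array([np.cos(e),np.sin(e)]);Y=np.array([-X[1],X[0]])
print(((proj(w,[[*(np.array([534,171])+r*X+q*Y),26] for r in(71,89) for q in(-19,19)])-[240,80])*4.287).round().tolist())
E
```

```text
[534.30181788 171.41953055 144.37908041] [-1.79967798e+02 -8.72439687e-03  1.00892515e+02] [-3.9254357   1.8401031   4.08589654] [0.12228605 0.87656136 0.66515677]
[[413.0, 187.0], [231.0, 193.0], [411.0, 97.0], [227.0, 103.0]]
```

View pics/m14.png

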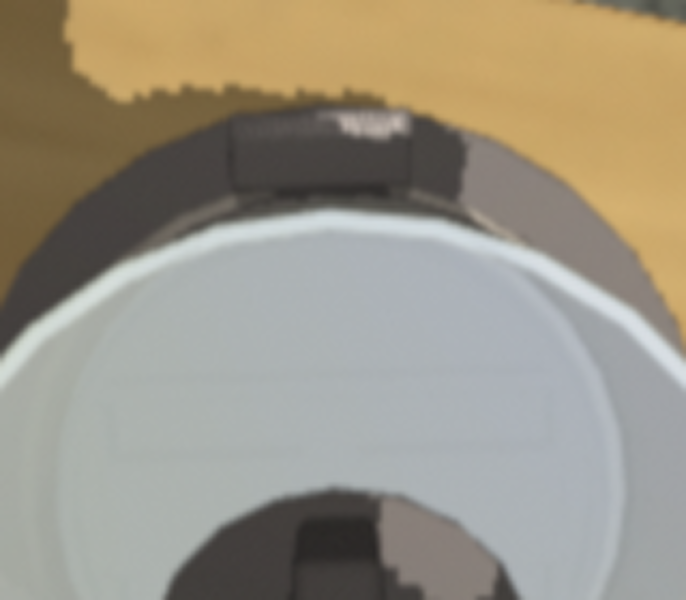

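The spring now lifts freely (+4 N at 144.4), so the ears are past the lips. I rise to the locked height and release.

arm_command(
  steps=[
    [0,0,0,-1,0],
    [0,0,0,-2,0],
    [0,0,0,-2.5,0],
    [0,0,0,-2.5,0],
  ],
)

```text
clock: 61.95
eef_pos: [534.4, 171.4, 146.9]
eef_rot: [-3.141, -0.0, 1.761]
wrist_force: [-4.0, 1.1, 1.4]
finger_gap: 11.6
finger_force: 60.3
```

```bash
python3 st.py
```

```text
[534.4103578  171.39705074 146.86446431] [-1.79983865e+02 -3.29642499e-03  1.00893191e+02] [-3.98623954  1.06400114  1.39295373] [0.39233229 0.93929095 0.63296369]
```

arm_command(
  steps=[
    [0,0,0,0,-0.8],
    [0,0,0,-1,-0.8],
    [0,0,0,-1.5,-0.8],
    [0,0,0,-1.5,-0.8],
  ],
)

```text
clock: 62.45
eef_pos: [534.0, 171.4, 147.3]
eef_rot: [-3.14, -0.0, 1.775]
wrist_force: [-1.2, 4.5, -16.4]
finger_gap: 11.4
finger_force: 60.1
```

```bash
python3 st.py
```

```text
[534.04239023 171.36228084 147.31109094] [-1.79898271e+02 -7.14480950e-03  1.01692781e+02] [ -1.20292009   4.47351216 -16.37235384] [0.81087045 0.21335594 0.3964458 ]
```

Blocked upward at the locked height, so the cover is locked. I relax, release, rise and check.

arm_command(
  steps=[
    [0,0,0,1,0],
    [0,0,0,1,0],
    [0.5,0,0,1,0],
    [0.5,0,0,1,0],
    [0.5,0,0,1,0],
    [0.5,0,0,0,0],
    [0.5,0,0,-30,0],
    [0.5,0,0,-80,0],
    [0.5,-30,0,-140,0],
    [0.5,-60,0,-170,0],
    [0.5,-60,0,-170,0],
    [0.5,-60,0,-170,0],
  ],
)

```text
clock: 63.95
eef_pos: [546.4, 112.9, 317.4]
eef_rot: [-3.14, -0.0, 1.775]
wrist_force: [-0.5, 0.2, 0.8]
finger_gap: 47.3
finger_force: 0.0
```

```bash
python3 - <<'E'
from h import *
w=imaging.camera('wrist');c=imaging.camera('scene')
for t in('slit_plate','aperture','lens','screen','cover'): print(t,[(np.round(r['rect']).tolist(),round(r['p'],2)) for r in find_in(c,t)[:2]])
a=cv2.resize(c['img'][120:340,200:440,::-1],(436,400),interpolation=cv2.INTER_CUBIC)
b=cv2.resize(w['img'][40:240,220:420,::-1],(360,400),interpolation=cv2.INTER_CUBIC)
cv2.imwrite('pics/m15.png',np.hstack([a,b]));go(420,-60,330,20)
E
```

```text
slit_plate [([380.0, 167.0, 20.0, 32.0], 0.61)]
aperture [([361.0, 174.0, 13.0, 35.0], 0.71)]
lens [([343.0, 188.0, 10.0, 29.0], 0.59), ([349.0, 156.0, 30.0, 37.0], 0.36)]
screen []
cover [([280.0, 275.0, 64.0, 86.0], 0.96)]
dx -143.6 dy -159.1 dz -12.0 turn 81.7 at [546.6 113.  318. ] 101.72 t 64.3
```

View pics/m15.png

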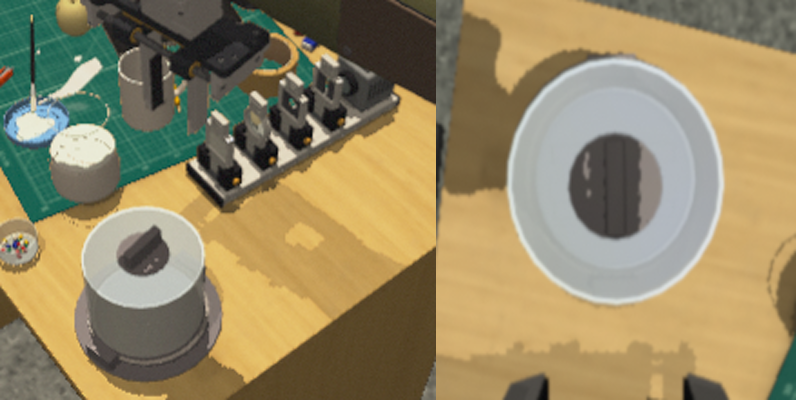

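The carriers stand in order in the four clips, at left pane (328,90) through (220,150). The cover sits on the store at (145,285) with its bar aligned. I hand in.

```bash
python3 -c "
from h import *
print(job.sign_off())"
```

```text
the job is handed in; nothing more can be done
None
```

The job is handed in at about 64 s of the 208 s allowed: slit plate, aperture, lens and screen are each pushed to a hard stop in clips 1 to 4, and the cover is back on the store and locked; its first locking turn stopped under the lips, so I pressed again and turned it a little further. I also viewed 17 pictures, three more than the 14 allowed.

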